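Change a relay placing station over to the board's second side

ROBOT

A 6-joint arm with a two-finger parallel gripper is mounted at the origin on the work surface. World frame = base frame: x ahead of the robot, y to its left, z up, the work surface at z = 0. Lengths are in m, angles in rad, forces in N, time in s.
With the tool pointing down it reaches from about 0.325 to 0.9 m from the base axis. Payload 6.1 kg.
Tool frame: the origin (TCP) lies midway between the tips of the shut fingers; the grasp point (between the pads) lies arm.grasp_offset behind it (arm.grasp_offset is the distance from the TCP to the grasp point, in m); z points along the fingers, y is the line along which they close (so a half turn about z gives the same grasp; the last joint's range is limited). The gripper opens to 87 mm and grips with 3 to 60 N. Pads are 19 mm wide; open, the fingers measure 117 mm over their backs; the gripper's body (75 mm by 190 mm) begins 51 mm behind the grasp point.
Start: joints at [1.135, 0.22, 1.526, -0, 1.395, -0.126], TCP at [0.191, 0.595, 0.194] pointing down, gripper open.
Joint ranges: [-2.98, 2.98], [-0.91, 2.08], [0.09, 2.57], [-1.24, 4.39], [0.2, 2.65], [-2.68, 2.68]. Speed limits (rad/s): [2.57, 2.57, 3.01, 3.14, 3.14, 3.14].

INTERFACE

Orientations are given as a 3x3 rotation matrix whose columns are the frame's x, y, z axes.
In Python, from cell import arm gives the robot as it stands. The module is installed in compiled form; this text tells all that it offers.
- The arm moves only by the tool arm_command, never from a script. Its argument "moves" is a list of rows, each a list of 7 numbers: the shift along the tool's x, y, z in cm, then the turn, a rotation vector about the tool's x, y, z in degrees, then the finger opening in cm, from 0 to 8.7. In form: [[x, y, z, wx, wy, wz, grip], ...]. A call has 1 to 20 rows; each row is the pose to reach, as a shift and turn from the pose commanded when the call began, along the tool's axes at that moment; what a row does not reach only later rows make up. A row lasts 1/8 s, in which the tool goes at most 62.5 mm and 10.7 degrees, less where a joint would pass 70% of its speed; a pose out of reach is approached as far as the arm can. A call with a gripper value outside its range is refused whole. The fingers move at their own pace and stop on an object; the grip force is fixed at half the most. Time passes only in rows, so rows that repeat a pose let the fingers close. It gives the time, the measured TCP pose, the force, the opening and the grip force at its end, in the units of the state.
- arm.state(): the state, without advancing time (a new reading comes with each control period).
- arm.grab_frame(name): name is "scene" or "top" or "wrist"; returns a dict with "color" (384x512x3 uint8, red, green, blue), "depth" (384x512 float32, m along the optical axis (not along the pixel's ray), 0 where there is no reading), "fx", "fy", "cx", "cy" (pixels), "extrinsics" (4x4, takes a point from camera to world coordinates); the wrist camera has in their place "T_tool_cam" (4x4, takes a point from camera to tool coordinates, whose origin is the TCP and whose axes are the flange's). Camera axes: x right, y up, looking along -z (the intrinsics and any distortion apply to the point x, -y, -z); pixel columns grow to the right and rows downward; lengths in m; the calibration is good to about 2 mm. A picture is of the moment at which its call begins: read the wrist's pose just before it.
- arm.hand_in(): hands the job in; it is judged then, once.
Trained networks look in the newest picture that a camera, given by its name, has taken for a name from the list of things; names that differ only in an ending like _2 or _b are one class to them, and where a whole thing is asked for, a point or a joint stands for the part that bears it (a point fixed in the world has none). Each returns a list of dicts, best first, with "p" (0 to 1); they miss things now and then, are a little off and sometimes report something else, mostly with a low value. They report only what shows in the picture. A call takes as long as a camera call. They do not tell look-alikes from the thing itself.
- arm.search_frame(camera, thing): "extent" ([centre column, centre row, width, height] in pixels, round what is visible of it).
- arm.cut_out(camera, thing): "region" (384x512 bool, what is visible of it) and "extent" ([centre column, centre row, width, height] in pixels, round what is visible of it).
- arm.tip_of(camera, thing): "uv" ([column, row] in pixels: a listed point, or the origin of a listed thing).
The state is a dict: "time_s": time; "q": joint angles; "dq": joint speeds; "tau": joint torques, N m; "position": TCP position; "eef_rot": TCP orientation; "wrist_force": force on the tool from outside, world axes, zero at the start; "moment": the same for the moment, N m; "grip_width": opening from 0.0 (shut) to 1.0 (fully open); "grip_force": force on a finger pad.
Only numpy, scipy, OpenCV 4.12 (cv2) and the standard library are available. Lean on these libraries where they do the work, as an engineer would, in place of code of your own. Each camera call takes 0.05 s, during which the arm holds its last target. There are 200 camera calls.

TASK

Set this station up for the second side of the board: turn the board over in its holder by the orange sleeve on its frame, keeping the fingers off the board, so that it lies level with its bare side up, and pull each empty stick out of the feeder and lay it flat in the grey tray. Feed every full stick, open end first, straight through the guide of the lane whose tag has the colour of its plug, until it is fully home against the stop. Leave the reel, the cutters and the radio where they are.

Things in the scene. Friction and masses are not known exactly. Their poses are not given: they have to be found in the camera images.
- feeder: stick feeder, fixed, white base 245 x 170 mm, three parallel lanes at local y = -55, 0, +55 mm. Origin on the table under the front (mouth) of the middle lane; +x is the feed direction (away from the robot, yaw within 0.15 rad), z up. The base begins 10 mm behind the mouths, 36 mm high at its bed, 60 mm at the dark stop block; in front of the mouths there is only the table
- holder: board holder, fixed: grey base plate 120 x 190 x 10 mm, origin under its centre, z up, x away from the robot. Two uprights 30 mm wide and 115 mm high at y = -82 and +82 mm carry a turning frame; turning axis along y, 100 mm above the table
- frame (a joint): angle of the frame in the holder (rad): 0 level, finished side of the board up (starts at 0 to 0.35); grows as the orange sleeve is lifted up, over the top and down to the other side; stops at 3.14: level again, bare side up. Friction 0.12 N m (about 1.7 N at the sleeve): stays where it is left
- board (a point): green circuit board 66 (x) x 116 (y) x 3 mm in the frame: white, black and metal parts on its +z face (finished side), only gold pads on its -z face (bare side). Origin at its centre, on the turning axis, which is its y; +x points to the orange sleeve. Frame: two 8 mm rods along y at x = -72 and +72 mm, joined by end bars at y = -64 and +64; 35 mm free between board edge and rod
- sleeve (a point): middle of the orange grip sleeve on one rod of the frame: 12 mm diameter, 60 mm long, parallel to the turning axis and 72 mm from it; it may turn between the fingers. Starts on the far (+x) side of the holder, ends on the near side
- tray: grey empties tray, fixed, 260 x 140 mm (long in x), 18 mm high, walls 4 mm, floor 4 mm; origin under its centre
- lane_1 (a point): lane at feeder y = -55 mm: centre of its grey flared mouth (25 mm wide inside, 29 mm over all), 44.5 mm above the table, on the axis of its square steel guide tube. Bore 17 x 17 mm from 12 to 112 mm behind this point (roof 55 mm high, slotted on top), 18 mm open gap, stop face at 130 mm. A stick that is home sticks out 80 mm in front of this point
- lane_2 (a point): lane at feeder y = 0 mm: centre of its grey flared mouth (25 mm wide inside, 29 mm over all), 44.5 mm above the table, on the axis of its square steel guide tube. Bore 17 x 17 mm from 12 to 112 mm behind this point (roof 55 mm high, slotted on top), 18 mm open gap, stop face at 130 mm. A stick that is home sticks out 80 mm in front of this point
- lane_3 (a point): lane at feeder y = 55 mm: centre of its grey flared mouth (25 mm wide inside, 29 mm over all), 44.5 mm above the table, on the axis of its square steel guide tube. Bore 17 x 17 mm from 12 to 112 mm behind this point (roof 55 mm high, slotted on top), 18 mm open gap, stop face at 130 mm. A stick that is home sticks out 80 mm in front of this point
- stick_red: full stick: square pale grey plastic tube 210 x 14 x 14 mm, 70 g, full of small white relays, open at its +x end, red plug at its -x end; origin at its centre, +x along the tube towards the open end. Starts lying flat on the table on a thin black sheet, roughly parallel to the lanes (within 0.5 rad), open end away from the robot; any side may be up. None if absent
- stick_red_tip (a point): centre of the open end of that stick (105 mm from its centre)
- tag_red: red lane tag 26 x 30 x 3 mm on top of the stop block, on the centre line of its lane; axes as the feeder's; its origin (centre of underside) is 60 mm above the table, 150 mm behind the lane's mouth, 20 mm behind the stop face and 15.5 mm above the bore axis. Tags change lanes from start to start
- stick_yellow: full stick: square pale grey plastic tube 210 x 14 x 14 mm, 70 g, full of small white relays, open at its +x end, yellow plug at its -x end; origin at its centre, +x along the tube towards the open end. Starts lying flat on the table on a thin black sheet, roughly parallel to the lanes (within 0.5 rad), open end away from the robot; any side may be up. None if absent
- stick_yellow_tip (a point): centre of the open end of that stick (105 mm from its centre)
- tag_yellow: yellow lane tag 26 x 30 x 3 mm on top of the stop block, on the centre line of its lane; axes as the feeder's; its origin (centre of underside) is 60 mm above the table, 150 mm behind the lane's mouth, 20 mm behind the stop face and 15.5 mm above the bore axis. Tags change lanes from start to start
- stick_blue: full stick: square pale grey plastic tube 210 x 14 x 14 mm, 70 g, full of small white relays, open at its +x end, blue plug at its -x end; origin at its centre, +x along the tube towards the open end. Starts lying flat on the table on a thin black sheet, roughly parallel to the lanes (within 0.5 rad), open end away from the robot; any side may be up. None if absent
- stick_blue_tip (a point): centre of the open end of that stick (105 mm from its centre)
- tag_blue: blue lane tag 26 x 30 x 3 mm on top of the stop block, on the centre line of its lane; axes as the feeder's; its origin (centre of underside) is 60 mm above the table, 150 mm behind the lane's mouth, 20 mm behind the stop face and 15.5 mm above the bore axis. Tags change lanes from start to start
- spent_1: empty stick: square orange-amber plastic tube 210 x 14 x 14 mm, 40 g, open at both ends, no plug; starts home in the lane at feeder y = -55 mm, 80 mm of it out of the mouth; origin at its centre, x along the tube. One or two of the three are present; the others are None
- spent_2: empty stick: square orange-amber plastic tube 210 x 14 x 14 mm, 40 g, open at both ends, no plug; starts home in the lane at feeder y = 0 mm, 80 mm of it out of the mouth; origin at its centre, x along the tube. One or two of the three are present; the others are None
- spent_3: empty stick: square orange-amber plastic tube 210 x 14 x 14 mm, 40 g, open at both ends, no plug; starts home in the lane at feeder y = 55 mm, 80 mm of it out of the mouth; origin at its centre, x along the tube. One or two of the three are present; the others are None
- reel: white solder reel, 60 mm diameter, 32 mm high, bystander; origin centre of underside
- cutters: cutters with teal handles, about 130 mm long, 12 mm high, bystander; origin centre of underside
- radio: teal radio module 85 x 120 x 42 mm with black knobs, bystander; origin centre of underside
There are look-alikes about, which are no part of the job. Leave any turquoise look-alike of the spent_3 alone.

How it is judged:
At the end, for the whole second after the job is handed in: The frame is turned fully over, level within 0.12 rad; each empty stick rests in the tray, level within 0.13 rad, centre within 30 mm along and 60 mm across of the middle; every full stick rests in the guide of its own colour, open end within 6 mm of the stop and 6 mm of the centre line (value of joint frame above 3.02 rad and x of spent_1 in the frame of tray between -0.03 and 0.03 m and y of spent_1 in the frame of tray between -0.06 and 0.06 m and z of each of spent_1, spent_2, spent_3 in the frame of tray below 0.03 m and angle between each of spent_1, spent_2, spent_3's own x axis and vertical above 1.44 rad and linear speed of each of spent_1, spent_2, spent_3, stick_red, stick_yellow, stick_blue below 0.02 m/s and x of spent_2 in the frame of tray between -0.03 and 0.03 m and y of spent_2 in the frame of tray between -0.06 and 0.06 m and x of spent_3 in the frame of tray between -0.03 and 0.03 m and y of spent_3 in the frame of tray between -0.06 and 0.06 m and x of stick_red_tip in the frame of tag_red between -0.026 and -0.01 m and y of stick_red_tip in the frame of tag_red between -0.006 and 0.006 m and z of stick_red_tip in the frame of tag_red below -0.008 m and angle between the x axis of stick_red and the x axis of tag_red, either way round below 0.06 rad and x of stick_yellow_tip in the frame of tag_yellow between -0.026 and -0.01 m and y of stick_yellow_tip in the frame of tag_yellow between -0.006 and 0.006 m and z of stick_yellow_tip in the frame of tag_yellow below -0.008 m and angle between the x axis of stick_yellow and the x axis of tag_yellow, either way round below 0.06 rad and x of stick_blue_tip in the frame of tag_blue between -0.026 and -0.01 m and y of stick_blue_tip in the frame of tag_blue between -0.006 and 0.006 m and z of stick_blue_tip in the frame of tag_blue below -0.008 m and angle between the x axis of stick_blue and the x axis of tag_blue, either way round below 0.06 rad); the robot touches nothing.
It fails at once if reel pushed aside (more than 30 mm) (distance of reel from where it was at the start of the episode above 0.03 m).
It fails at once if cutters pushed aside (more than 30 mm) (distance of cutters from where it was at the start of the episode above 0.03 m).
It fails at once if radio pushed aside (more than 30 mm) (distance of radio from where it was at the start of the episode above 0.03 m).
It fails at once if the fingers press on the board itself (over 3 N) (contact force between the fingers and pcb above 3 N).
Of stick_red, stick_yellow, stick_blue only 2 to 3 are there at a start; the rules pass over those that are not, and their reading is None.
Of spent_1, spent_2, spent_3 only 1 to 2 are there at a start; the rules pass over those that are not, and their reading is None.
At some moment in a run one of stick_red, stick_yellow, stick_blue may be knocked a few centimetres aside while the robot is not near it.
Once in a run the grip may slacken for a moment while it holds something.
It also fails if it takes over 210 s, if anything falls off the work surface, if the arm or the gripper's body presses on something with over 40 N, if the wrist force passes 120 N, or if a joint passes its speed limit or range.

## Working session

There is one attempt and no reset: what is moved stays moved. The work goes in short steps, Python scripts to look and compute and a tool call to move; the robot and the scene stay as the last step left them, time stands still between calls to the robot, and variables do not carry over. Pictures are saved under pics/ and viewed, at most 14 in all, crops included, and the job is handed in when it is done.

Besides the shell and the picture viewer there is one more tool, called after "Call:" by a JSON object that holds its "fn" and its "kwargs". arm_command: Moves the arm, as the interface text tells. Its arguments: {"type":"object","properties":{"moves":{"type":"array"}},"required":["moves"]}

```bash
mkdir -p pics
cat > h.py <<'E'
import numpy as np, cv2
from cell import arm
def grab(n):
    s=arm.state(); f=arm.grab_frame(n)
    if n=="wrist":
        T=np.eye(4);T[:3,:3]=s["eef_rot"];T[:3,3]=s["position"]
        f["E"]=T@f["T_tool_cam"]
    else: f["E"]=np.array(f["extrinsics"])
    return f
def cloud(f):
    v,u=np.mgrid[0:384,0:512]; d=f["depth"]
    P=np.stack([(u-f["cx"])/f["fx"]*d,-(v-f["cy"])/f["fy"]*d,-d],-1)
    W=P@f["E"][:3,:3].T+f["E"][:3,3]; W[d==0]=np.nan
    return W
def ray(f,u,v,z):
    p=f["E"][:3,:3]@np.array([(u-f["cx"])/f["fx"],-(v-f["cy"])/f["fy"],-1]); o=f["E"][:3,3]
    return o+p*(z-o[2])/p[2]
def save(name,img): cv2.imwrite("pics/"+name,cv2.cvtColor(img,cv2.COLOR_RGB2BGR))
E
python3 - <<'E'
from h import *
print(arm.grasp_offset, arm.state())
for n in("top","scene"):
    f=grab(n); np.savez(n,**{k:v for k,v in f.items()}); save(n+"0.png",cv2.resize(f["color"],(800,600)))
    print(n,f["E"].round(3).tolist(),f["fx"],f["cx"],f["cy"])
    for t in "feeder holder board sleeve tray stick_red stick_yellow stick_blue spent_1 tag_red tag_yellow tag_blue reel cutters radio lane_1 lane_2 lane_3".split():
        if n=="top": print(t,[(np.array(d["extent"]).round().astype(int).tolist(),round(d["p"],2)) for d in arm.search_frame(n,t)] if not t.startswith("lane") else arm.tip_of(n,t))
E
```

```text
0.0187 {'time_s': 0.0, 'q': array([ 1.13490090e+00,  2.21229189e-01,  1.52760850e+00,  1.29365250e-05,
        1.39469643e+00, -1.26140327e-01]), 'dq': array([-1.43395931e-03,  2.61753942e-04, -1.13716433e-03, -2.30725658e-03,
       -1.94035435e-05, -5.06725904e-04]), 'tau': array([-7.41328640e-04, -4.94595087e+01, -3.87385118e+01,  6.98637147e-02,
        5.70079463e-02, -1.25924739e-04]), 'position': array([0.19025217, 0.594632  , 0.1927368 ]), 'eef_rot': array([[-9.52407450e-01,  3.04826768e-01, -8.31274543e-04],
       [ 3.04827793e-01,  9.52405868e-01, -1.75454402e-03],
       [ 2.56878770e-04, -1.92443638e-03, -9.99998115e-01]]), 'wrist_force': array([-0.71361996, -0.78291056, -0.5258523 ]), 'moment': array([0.01806899, 0.00735478, 0.03221259]), 'grip_force': 0.0, 'grip_width': 0.9999213711511281}
top [[0.011, 0.997, -0.079, 0.407], [-1.0, 0.011, 0.001, 0.02], [0.002, 0.079, 0.997, 1.383], [0.0, 0.0, 0.0, 1.0]] 362.99536059419904 248.61710325889635 198.8517120470218
feeder [([246, 142, 57, 72], 0.9), ([327, 217, 18, 50], 0.53), ([154, 200, 60, 45], 0.19)]
holder [([153, 205, 6
[... 581 characters left out ...]
45, 20, 30], 0.69)]
radio [([174, 146, 35, 20], 0.72), ([308, 219, 7, 56], 0.49)]
lane_1 [{'uv': [239.1, 174.8], 'p': 0.76}, {'uv': [251.9, 173.0], 'p': 0.74}, {'uv': [225.8, 168.9], 'p': 0.66}, {'uv': [150.0, 182.5], 'p': 0.32}]
lane_2 [{'uv': [239.1, 174.8], 'p': 0.76}, {'uv': [251.9, 173.0], 'p': 0.74}, {'uv': [225.8, 168.9], 'p': 0.66}, {'uv': [150.0, 182.5], 'p': 0.32}]
lane_3 [{'uv': [239.1, 174.8], 'p': 0.76}, {'uv': [251.9, 173.0], 'p': 0.74}, {'uv': [225.8, 168.9], 'p': 0.66}, {'uv': [150.0, 182.5], 'p': 0.32}]
scene [[-0.757, -0.421, 0.501, 1.065], [0.654, -0.491, 0.576, 0.64], [0.004, 0.763, 0.646, 0.786], [0.0, 0.0, 0.0, 1.0]] 406.8059168717393 259.2748580964246 193.0432705268419
```

Run:
```python
import numpy as np,cv2
f=np.load("top.npz"); c=f["color"][100:310,100:410]
cv2.imwrite("pics/top_crop.png",cv2.cvtColor(cv2.resize(c,(800,542),interpolation=cv2.INTER_CUBIC),cv2.COLOR_RGB2BGR))
```

```text
(no output)
```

View pics/top_crop.png

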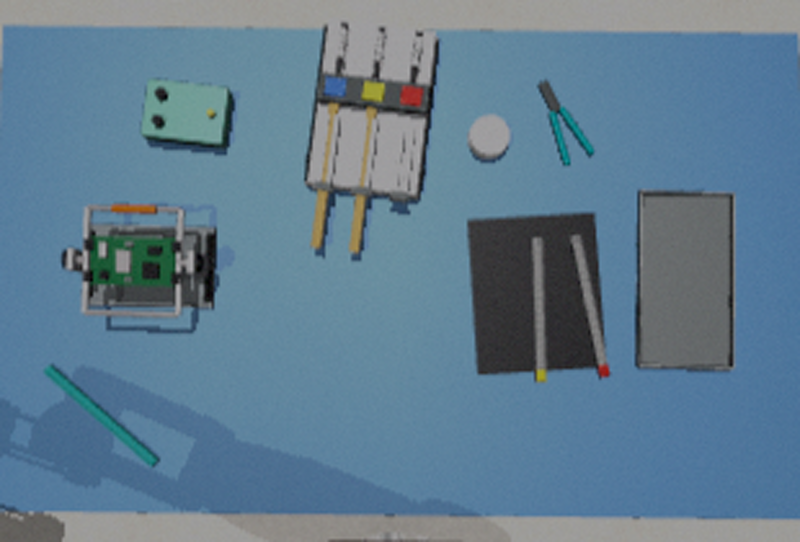

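View pics/scene0.png

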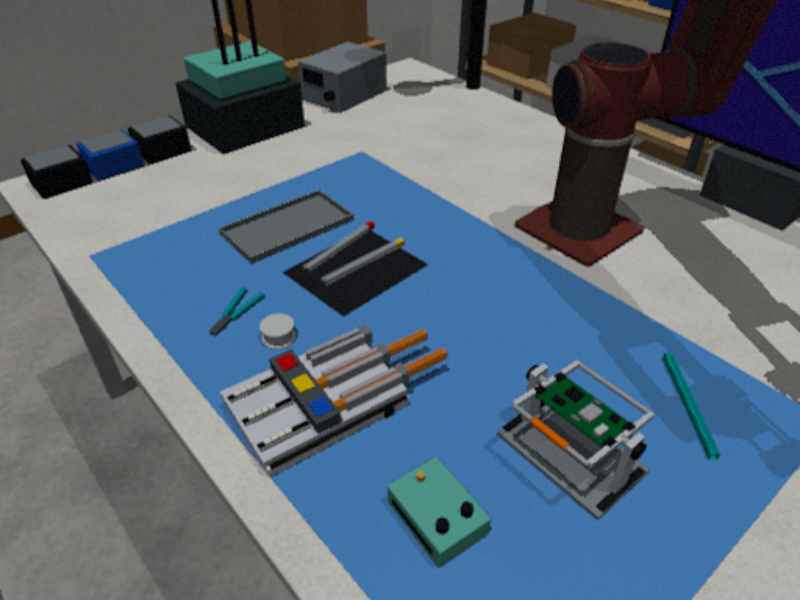

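Top view (crop scale 2.58, offset 100,100): two amber empties are in the left (crop 318,220; blue tag) and middle (358,225; yellow tag) lanes, and the right lane (red tag) is free. The full sticks lie on the black sheet, yellow plug at (541,375) and red plug at (603,370). The tray is at (685,280). The sleeve is at (133,209), on the far side of the frame.

Possible confusions:
- Amber empties against the turquoise tube at crop (100,415). The tube is a decoy, so I'll leave it.
- The orange sleeve has no rival.

Next I'll measure.

```bash
cat > m0.py <<'E'
from h import *
f=dict(np.load("top.npz"));W=cloud(f)
def pt(x,y,z):
    u,v=100+x/2.5806,100+y/2.5806
    w=W[int(round(v)),int(round(u))]
    return ray(f,u,v,z).round(3),w.round(3)
for n,x,y,z in [("spent3 end",318,247,.0515),("spent2 end",356,253,.0515),("mouthL",322,190,.055),("mouthM",364,194,.055),("mouthR",405,198,.055),("tagB",334,86,.063),("tagY",373,92,.063),("tagR",411,96,.063),("yel plug",541,376,.014),("yel tip",538,238,.014),("red plug",604,371,.014),("red tip",576,236,.014),("tray",685,280,.018),("tray nearL",640,367,.018),("tray farR",733,192,.018),("sleeve",133,209,.11),("board",130,262,.1),("near rod",130,313,.09),("reel",489,137,.032),("cutters",565,122,.01),("radio",187,113,.042)]:
    print(n,*pt(x,y,z))
E
python3 m0.py
```

```text
spent3 end [0.523 0.113 0.052] [ 0.526  0.118 -0.003]
spent2 end [0.515 0.059 0.052] [ 0.519  0.06  -0.002]
mouthL [0.604 0.108 0.055] [0.603 0.108 0.05 ]
mouthM [0.599 0.048 0.055] [0.599 0.048 0.061]
mouthR [ 0.594 -0.01   0.055] [ 0.595 -0.011  0.038]
tagB [0.754 0.093 0.063] [0.756 0.095 0.06 ]
tagY [0.745 0.037 0.063] [0.744 0.035 0.063]
tagR [ 0.74  -0.017  0.063] [ 0.741 -0.016  0.061]
yel plug [ 0.342 -0.211  0.014] [ 0.34  -0.213  0.013]
yel tip [ 0.543 -0.207  0.014] [ 0.543 -0.205  0.019]
red plug [ 0.35  -0.303  0.014] [ 0.349 -0.302  0.017]
red tip [ 0.546 -0.263  0.014] [ 0.549 -0.263  0.008]
tray [ 0.483 -0.421  0.018] [ 0.482 -0.425  0.001]
tray nearL [ 0.356 -0.354  0.018] [ 0.357 -0.357  0.005]
tray farR [ 0.614 -0.493  0.018] [ 0.615 -0.492  0.021]
sleeve [0.567 0.363 0.11 ] [0.567 0.361 0.112]
board [0.495 0.367 0.1  ] [0.492 0.366 0.11 ]
near rod [0.425 0.368 0.09 ] [0.426 0.367 0.096]
reel [ 0.688 -0.133  0.032] [ 0.689 -0.131  0.029]
cutters [ 0.717 -0.248  0.01 ] [ 0.719 -0.249  0.008]
radio [0.717 0.307 0.042] [0.716 0.309 0.042]
```

```bash
cat >> h.py <<'E'
from scipy.spatial.transform import Rotation as Ro
def Rdown(a,tilt=0): # a = world angle of tool y; tool z down
    y=np.array([np.cos(a),np.sin(a),0]); z=np.array([0,0,-1.]); return np.stack([np.cross(y,z),y,z],1)
def plan(pts,cmd=None):
    """pts: list of (x,y,z of grasp point, angle of tool y in rad); prints rows cm/deg in present tool axes"""
    s=arm.state(); R=np.array(s["eef_rot"]); p=np.array(s["position"])
    for x,y,z,a in pts:
        R2=Rdown(a) if np.isscalar(a) else a
        t=np.array([x,y,z])+R2[:,2]*arm.grasp_offset
        print(np.r_[R.T@(t-p)*100,Ro.from_matrix(R.T@R2).as_rotvec(degrees=True)].round(2).tolist())
E
python3 - <<'E'
from h import *
f=arm.grab_frame("wrist"); print(f["T_tool_cam"].round(3).tolist(),f["fx"])
plan([(.50,.365,.30,0)])
E
```

```text
[[0.0, 0.966, 0.258, 0.07], [1.0, -0.0, -0.0, 0.001], [-0.0, 0.258, -0.966, -0.191], [0.0, 0.0, 0.0, 1.0]] 267.4146429153308
[-36.49, -12.49, -8.75, -0.0, 0.0, 72.25]
```

Call:
{"fn": "arm_command", "kwargs": {"moves": [[0, 0, -8.8, 0, 0, 30, 8.7], [-36.5, -12.5, -8.8, 0, 0, 72.2, 8.7], [-36.5, -12.5, -8.8, 0, 0, 72.2, 8.7], [-36.5, -12.5, -8.8, 0, 0, 72.2, 8.7], [-36.5, -12.5, -8.8, 0, 0, 72.2, 8.7], [-36.5, -12.5, -8.8, 0, 0, 72.2, 8.7], [-36.5, -12.5, -8.8, 0, 0, 72.2, 8.7], [-36.5, -12.5, -8.8, 0, 0, 72.2, 8.7], [-36.5, -12.5, -8.8, 0, 0, 72.2, 8.7], [-36.5, -12.5, -8.8, 0, 0, 72.2, 8.7], [-36.5, -12.5, -8.8, 0, 0, 72.2, 8.7]]}}

```text
time_s: 2.42
position: [0.4988, 0.3662, 0.2819]
eef_rot: [[-0.003, 1.0, -0.0], [1.0, 0.003, 0.0], [0.0, -0.0, -1.0]]
wrist_force: [-1.0, 0.4, 0.4]
grip_width: 1.0
grip_force: 0.0
```

Run:
```python
from h import *
s=arm.state();print(s["position"],s["eef_rot"].round(3).tolist(),s["time_s"])
f=grab("wrist");W=cloud(f)
save("w1.png",cv2.resize(f["color"],(800,600)))
hsv=cv2.cvtColor(f["color"],cv2.COLOR_RGB2HSV)
m=(hsv[...,0]>5)&(hsv[...,0]<22)&(hsv[...,1]>140)&(hsv[...,2]>80)&(W[...,2]>.06)
P=W[m];P=P[~np.isnan(P).any(1)]; print(len(P),np.percentile(P,[2,50,98],axis=0).round(4))
q=P[:,:2]-P[:,:2].mean(0); d=np.linalg.svd(q,full_matrices=False)[2][0]; print("sleeve dir",d,P.mean(0))
for t in("sleeve","board"): 
    for r in arm.tip_of("wrist",t)[:2]: print(t,r)
for t in("sleeve","board"): 
    for r in arm.search_frame("wrist",t)[:2]: print(t,r)
```

```text
[0.49880306 0.3661571  0.28188971] [[-0.003, 1.0, -0.0], [1.0, 0.003, 0.0], [0.0, -0.0, -1.0]] 2.425
1873 [[0.4515 0.3442 0.1094]
 [0.5421 0.3908 0.4073]
 [0.5734 0.4026 0.4105]]
sleeve dir [-0.97736207  0.21157359] [0.53439807 0.38743605 0.35832552]
sleeve {'uv': [306.0, 171.7], 'p': 0.58}
board {'uv': [255.5, 171.2], 'p': 0.95}
sleeve {'extent': [257.3, 169.8, 112.2, 108.0], 'p': 0.83}
board {'extent': [255.0, 169.3, 109.7, 107.4], 'p': 0.66}
```

View pics/w1.png

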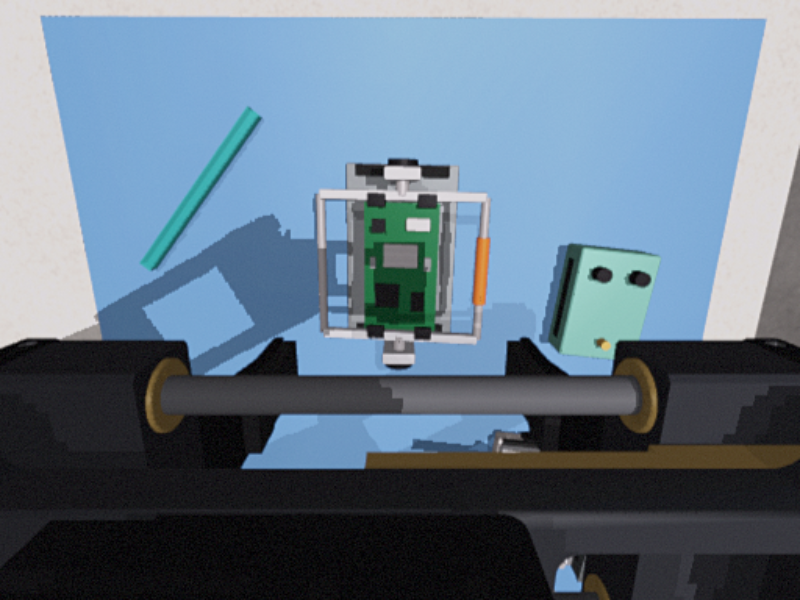

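The wrist view shows the frame with the orange sleeve at (481,270), the board at (400,265), both uprights, and the decoy tube at (200,190). I'll fit the sleeve and rods from depth.

Run:
```python
from h import *
f=grab("wrist");W=cloud(f)
hsv=cv2.cvtColor(f["color"],cv2.COLOR_RGB2HSV)
m=(hsv[...,0]>5)&(hsv[...,0]<22)&(hsv[...,1]>140)&(hsv[...,2]>80)&(W[...,2]>.06)&(W[...,2]<.2)
v,u=np.nonzero(m);print("px",u.min(),u.max(),v.min(),v.max())
P=W[m]; print(len(P),np.percentile(P,[2,50,98],axis=0).round(4))
q=P[:,:2]-P[:,:2].mean(0); d=np.linalg.svd(q,full_matrices=False)[2][0]; print("sleeve dir",d,P.mean(0))
g=(hsv[...,0]>50)&(hsv[...,0]<75)&(hsv[...,1]>120)&(W[...,2]>.06)&(W[...,2]<.2)
P=W[g];c=np.median(P,0);A=np.c_[P[:,:2]-c[:2],np.ones(len(P))];k=np.linalg.lstsq(A,P[:,2],rcond=None)[0];print("board",np.percentile(P,[2,50,98],axis=0).round(4),k)
# near rod
for uu,vv in((322,220),(322,320),(481,270),(486,215),(477,325)):
    print(uu,vv,W[int(vv*.64),int(uu*.64)-2:int(uu*.64)+3].round(3).tolist())
```

```text
px 302 312 152 194
308 [[0.5652 0.3378 0.1083]
 [0.5694 0.3669 0.1111]
 [0.5747 0.3946 0.1128]]
sleeve dir [-0.01698551 -0.99985574] [0.56965205 0.36656268 0.11093927]
board [[0.4674 0.3128 0.0982]
 [0.4996 0.3648 0.1016]
 [0.5299 0.4221 0.1048]] [ 0.0796666  -0.00084847  0.10158152]
322 220 [[0.428, 0.41, 0.098], [0.429, 0.41, 0.098], [0.43, 0.41, 0.096], [0.431, 0.409, 0.095], [0.416, 0.403, 0.003]]
322 320 [[0.423, 0.317, 0.098], [0.425, 0.317, 0.098], [0.426, 0.317, 0.099], [0.428, 0.317, 0.098], [0.429, 0.317, 0.096]]
481 270 [[0.567, 0.367, 0.11], [0.568, 0.368, 0.111], [0.57, 0.368, 0.111], [0.571, 0.368, 0.111], [0.572, 0.368, 0.112]]
486 215 [[0.57, 0.415, 0.111], [0.571, 0.415, 0.11], [0.573, 0.415, 0.11], [0.575, 0.415, 0.108], [0.598, 0.408, 0.001]]
477 325 [[0.567, 0.315, 0.109], [0.568, 0.315, 0.109], [0.57, 0.315, 0.11], [0.571, 0.315, 0.109], [0.573, 0.314, 0.107]]
```

Run:
```python
from h import *
plan([(.5697,.3665,.16,-.03),(.5697,.3665,.104,-.03)])
```

```text
[0.11, 7.0, 14.06, 0.0, -0.0, 1.81]
[0.11, 7.0, 19.66, 0.0, -0.0, 1.81]
```

Call:
{"fn": "arm_command", "kwargs": {"moves": [[0.1, 7.0, 5, 0, 0, 1.8, 3.0], [0.1, 7.0, 12, 0, 0, 1.8, 3.0], [0.1, 7.0, 12, 0, 0, 1.8, 3.0], [0.1, 7.0, 12, 0, 0, 1.8, 3.0], [0.1, 7.0, 12, 0, 0, 1.8, 3.0], [0.1, 7.0, 16, 0, 0, 1.8, 3.0], [0.1, 7.0, 19.6, 0, 0, 1.8, 3.0], [0.1, 7.0, 19.6, 0, 0, 1.8, 3.0], [0.1, 7.0, 19.6, 0, 0, 1.8, 3.0], [0.1, 7.0, 19.6, 0, 0, 1.8, 0.5], [0.1, 7.0, 19.6, 0, 0, 1.8, 0.5], [0.1, 7.0, 19.6, 0, 0, 1.8, 0.5], [0.1, 7.0, 19.6, 0, 0, 1.8, 0.5], [0.1, 7.0, 19.6, 0, 0, 1.8, 0.5]]}}

```text
time_s: 4.47
position: [0.57, 0.3659, 0.0857]
eef_rot: [[0.031, 1.0, -0.0], [1.0, -0.031, -0.0], [-0.0, -0.0, -1.0]]
wrist_force: [-0.6, -0.0, -0.4]
grip_width: 0.059
grip_force: 0.0
```

Run:
```python
from h import *
pts=[]
for th in np.linspace(.08,3.16,17)[1:]: 
    r=.072*np.cos(th); pts.append((.498+r,.3685-.03*r,.1+.072*np.sin(th),-.03))
plan(pts)
```

```text
[0.04, -0.26, -1.5, -0.02, 0.01, -0.03]
[0.04, -0.76, -2.79, -0.02, 0.01, -0.03]
[0.04, -1.5, -3.96, -0.02, 0.01, -0.03]
[0.04, -2.45, -4.97, -0.02, 0.01, -0.03]
[0.04, -3.57, -5.78, -0.02, 0.01, -0.03]
[0.04, -4.83, -6.36, -0.02, 0.01, -0.03]
[0.04, -6.17, -6.69, -0.02, 0.01, -0.03]
[0.04, -7.56, -6.75, -0.02, 0.01, -0.03]
[0.04, -8.93, -6.55, -0.02, 0.01, -0.03]
[0.04, -10.23, -6.09, -0.02, 0.01, -0.03]
[0.04, -11.43, -5.39, -0.02, 0.01, -0.03]
[0.04, -12.47, -4.47, -0.02, 0.01, -0.03]
[0.04, -13.31, -3.38, -0.02, 0.01, -0.03]
[0.04, -13.93, -2.14, -0.02, 0.01, -0.03]
[0.04, -14.3, -0.8, -0.02, 0.01, -0.03]
[0.04, -14.4, 0.58, -0.02, 0.01, -0.03]
```

Opening is 5 mm with zero force, so the 12 mm sleeve isn't between the pads. I'll look.

Run:
```python
from h import *
f=grab("wrist"); a=f["color"]; g=grab("scene")["color"][200:340,290:440]
save("w2.png",np.hstack([cv2.resize(a,(480,360)),cv2.resize(g,(320,360))]))
```

```text
(no output)
```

View pics/w2.png

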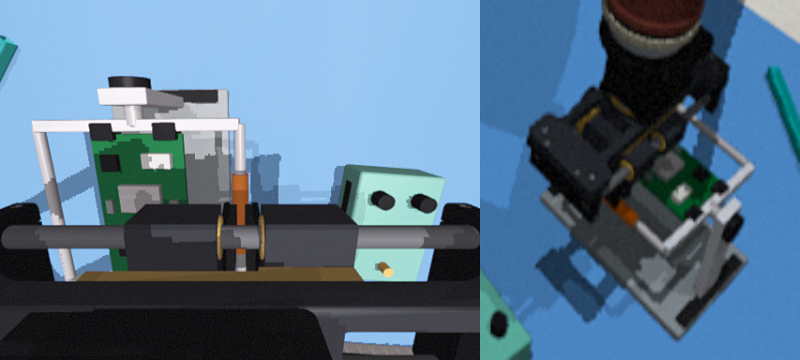

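Run:
```python
from h import *
f=grab("wrist");W=cloud(f)
hsv=cv2.cvtColor(f["color"],cv2.COLOR_RGB2HSV)
m=(hsv[...,0]>5)&(hsv[...,0]<22)&(hsv[...,1]>140)&(hsv[...,2]>80)&(W[...,2]>.03)&(W[...,2]<.2)&(W[...,1]>.37)
P=W[m];print(len(P),np.percentile(P,[2,50,98],axis=0).round(4))
save("w3.png",cv2.resize(f["color"][180:310,190:320],(600,600),interpolation=cv2.INTER_CUBIC))
print(arm.state())
```

```text
583 [[0.5654 0.3711 0.1082]
 [0.5707 0.3849 0.111 ]
 [0.5758 0.4004 0.1954]]
{'time_s': 4.625, 'q': array([ 4.54424110e-01,  4.31382813e-01,  1.47117352e+00, -1.56053397e-05,
        1.23926407e+00,  4.85023787e-01]), 'dq': array([ 0.00199334, -0.0004012 , -0.00185011, -0.00101183,  0.0003979 ,
        0.00118846]), 'tau': array([-3.56744331e-04, -5.71270609e+01, -3.66845298e+01,  8.00544955e-02,
       -8.46996500e-04, -4.07761479e-05]), 'position': array([0.57000695, 0.36593331, 0.08569799]), 'eef_rot': array([[ 3.05898119e-02,  9.99532003e-01, -1.98161659e-04],
       [ 9.99532015e-01, -3.05898347e-02, -1.13228740e-04],
       [-1.19237482e-04, -1.94605276e-04, -9.99999974e-01]]), 'wrist_force': array([ 1.07753608, -0.74327477, -0.27443495]), 'moment': array([-0.08725465,  0.04891783, -0.00451163]), 'grip_force': 0.0, 'grip_width': 0.06331081576127358}
```

View pics/w3.png

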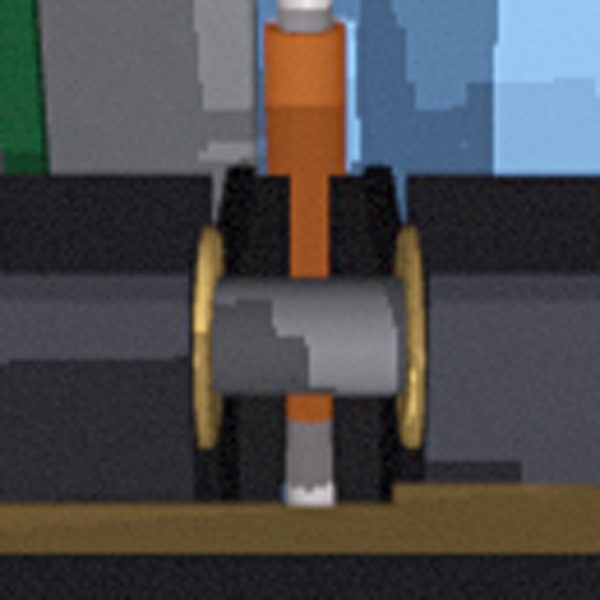

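The sleeve does sit between the fingers. I'll close fully and see whether they hold.

Call:
{"fn": "arm_command", "kwargs": {"moves": [[0, 0, 0, 0, 0, 0, 0], [0, 0, 0, 0, 0, 0, 0], [0, 0, 0, 0, 0, 0, 0], [0, 0, 0, 0, 0, 0, 0]]}}

```text
time_s: 5.12
position: [0.57, 0.366, 0.0858]
eef_rot: [[0.031, 1.0, 0.0], [1.0, -0.031, -0.0], [-0.0, 0.0, -1.0]]
wrist_force: [0.0, 0.6, -0.6]
grip_width: 0.005
grip_force: 0.0
```

Run:
```python
from h import *
f=grab("wrist");W=cloud(f)
save("w4.png",cv2.resize(f["color"][180:310,190:320],(600,600),interpolation=cv2.INTER_CUBIC))
for v in range(205,240,4): print(v,[(round(float(W[v,u,0]),3),round(float(W[v,u,1]),3),round(float(W[v,u,2]),3)) for u in (240,248,252,256,260,264,272)])
print(arm.state()["grip_width"])
```

```text
205 [(0.553, 0.352, 0.011), (0.566, 0.383, 0.108), (0.568, 0.384, 0.11), (0.571, 0.384, 0.112), (0.574, 0.383, 0.11), (0.576, 0.383, 0.108), (0.587, 0.348, 0.001)]
209 [(0.553, 0.347, 0.01), (0.566, 0.38, 0.109), (0.568, 0.381, 0.111), (0.571, 0.381, 0.112), (0.573, 0.381, 0.112), (0.576, 0.38, 0.109), (0.587, 0.343, 0.001)]
213 [(0.553, 0.343, 0.011), (0.565, 0.378, 0.109), (0.568, 0.378, 0.111), (0.571, 0.379, 0.112), (0.573, 0.378, 0.11), (0.576, 0.377, 0.108), (0.587, 0.339, 0.002)]
217 [(0.553, 0.339, 0.012), (0.566, 0.378, 0.119), (0.568, 0.375, 0.11), (0.571, 0.376, 0.112), (0.573, 0.375, 0.11), (0.576, 0.374, 0.109), (0.587, 0.334, 0.002)]
221 [(0.566, 0.405, 0.193), (0.566, 0.378, 0.124), (0.568, 0.377, 0.121), (0.571, 0.376, 0.12), (0.573, 0.376, 0.121), (0.576, 0.376, 0.12), (0.577, 0.404, 0.193)]
225 [(0.567, 0.405, 0.197), (0.566, 0.378, 0.13), (0.568, 0.376, 0.127), (0.571, 0.376, 0.127), (0.573, 0.376, 0.126), (0.576, 0.376, 0.126), (0.577, 0.404, 0.196)]
229 [(0.567, 0.404, 0.199), (0.566, 0.377, 0.133), (0.568, 0.377, 0.133), (0.571, 0.377, 0.134), (0.573, 0.376, 0.133), (0.575, 0.376, 0.133), (0.577, 0.403, 0.195)]
233 [(0.567, 0.404, 0.202), (0.566, 0.376, 0.138), (0.568, 0.376, 0.138), (0.571, 0.376, 0.137), (0.573, 0.376, 0.138), (0.575, 0.376, 0.139), (0.577, 0.404, 0.201)]
237 [(0.567, 0.403, 0.202), (0.566, 0.376, 0.144), (0.569, 0.376, 0.144), (0.571, 0.374, 0.139), (0.573, 0.376, 0.144), (0.575, 0.377, 0.145), (0.577, 0.403, 0.202)]
0.0016561729240173843
```

View pics/w4.png

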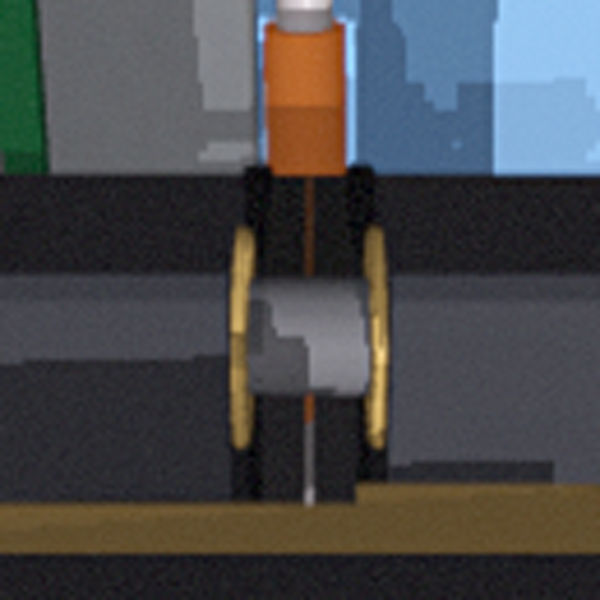

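Call:
{"fn": "arm_command", "kwargs": {"moves": [[0, 0, -1, 0, 0, 0, 0], [0, 0, -2, 0, 0, 0, 0], [0, 0, -2, 0, 0, 0, 0], [0, 0, -2, 0, 0, 0, 0]]}}

```text
time_s: 5.68
position: [0.5701, 0.366, 0.1061]
eef_rot: [[0.031, 1.0, 0.0], [1.0, -0.031, 0.0], [0.0, 0.0, -1.0]]
wrist_force: [0.7, 0.4, 0.2]
grip_width: 0.003
grip_force: 0.0
```

Run:
```python
from h import *
print(arm.state()["position"])
f=grab("wrist");W=cloud(f)
hsv=cv2.cvtColor(f["color"],cv2.COLOR_RGB2HSV)
m=(hsv[...,0]>5)&(hsv[...,0]<22)&(hsv[...,1]>140)&(hsv[...,2]>80)&(W[...,2]>.03)&(W[...,2]<.17)&(W[...,1]>.37)
P=W[m];print(len(P),np.percentile(P,[2,50,98],axis=0).round(4))
for v in range(190,240,5): print(v,[tuple(W[v,u].round(3).tolist()) for u in (248,252,256,260)])
save("w5.png",np.hstack([cv2.resize(f["color"][160:310,190:320],(400,460)),cv2.resize(grab("scene")["color"][200:320,310:420],(400,460))]))
```

```text
[0.57014374 0.36600317 0.1061026 ]
518 [[0.5657 0.3706 0.1078]
 [0.571  0.3834 0.1108]
 [0.5762 0.3954 0.1126]]
190 [(0.565, 0.388, 0.108), (0.568, 0.389, 0.111), (0.571, 0.389, 0.112), (0.574, 0.389, 0.112)]
195 [(0.565, 0.384, 0.107), (0.568, 0.385, 0.112), (0.571, 0.385, 0.111), (0.574, 0.385, 0.112)]
200 [(0.565, 0.38, 0.107), (0.568, 0.381, 0.111), (0.571, 0.381, 0.112), (0.574, 0.381, 0.111)]
205 [(0.565, 0.376, 0.108), (0.568, 0.377, 0.111), (0.571, 0.377, 0.111), (0.574, 0.377, 0.111)]
210 [(0.565, 0.372, 0.106), (0.568, 0.373, 0.11), (0.571, 0.373, 0.111), (0.574, 0.373, 0.111)]
215 [(0.56, 0.329, -0.0), (0.568, 0.37, 0.112), (0.571, 0.37, 0.112), (0.574, 0.369, 0.111)]
220 [(0.566, 0.378, 0.142), (0.568, 0.376, 0.139), (0.571, 0.376, 0.139), (0.573, 0.377, 0.141)]
225 [(0.566, 0.378, 0.152), (0.568, 0.377, 0.148), (0.571, 0.376, 0.147), (0.573, 0.376, 0.148)]
230 [(0.566, 0.376, 0.154), (0.569, 0.376, 0.154), (0.571, 0.377, 0.156), (0.573, 0.376, 0.155)]
235 [(0.566, 0.376, 0.161), (0.569, 0.377, 0.162), (0.571, 0.375, 0.159), (0.573, 0.376, 0.162)]
```

View pics/w5.png

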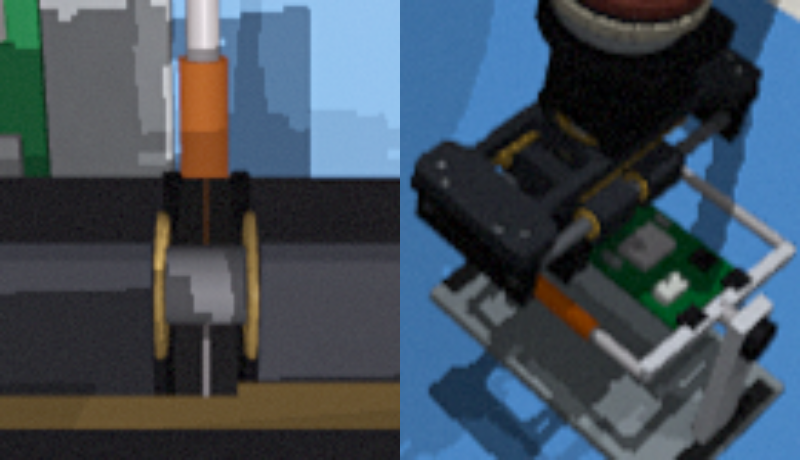

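The fingertips in view end about 25–30 mm above the reported TCP, so they closed above the sleeve. I'll open, go lower and try again while watching the force.

Call:
{"fn": "arm_command", "kwargs": {"moves": [[0, 0, 0, 0, 0, 0, 3], [0, 0, 0, 0, 0, 0, 3], [0, 0, 0, 0, 0, 0, 3], [0, 0, 0, 0, 0, 0, 3], [0, 0, 2.2, 0, 0, 0, 3], [0, 0, 3.3, 0, 0, 0, 3], [0, 0, 4.4, 0, 0, 0, 3], [0, 0, 4.4, 0, 0, 0, 3], [0, 0, 4.4, 0, 0, 0, 0], [0, 0, 4.4, 0, 0, 0, 0], [0, 0, 4.4, 0, 0, 0, 0], [0, 0, 4.4, 0, 0, 0, 0], [0, 0, 4.4, 0, 0, 0, 0], [0, 0, 4.4, 0, 0, 0, 0]]}}

```text
time_s: 7.52
position: [0.5699, 0.3662, 0.062]
eef_rot: [[0.03, 1.0, -0.0], [1.0, -0.03, 0.0], [0.0, -0.0, -1.0]]
wrist_force: [-3.3, 1.5, 1.2]
grip_width: 0.125
grip_force: 30.0
```

Run:
```python
from h import *
s=arm.state();print(s)
f=grab("wrist");W=cloud(f)
hsv=cv2.cvtColor(f["color"],cv2.COLOR_RGB2HSV)
m=(hsv[...,0]>5)&(hsv[...,0]<22)&(hsv[...,1]>140)&(hsv[...,2]>80)&(W[...,2]>.03)&(W[...,2]<.17)&(W[...,1]>.37)
P=W[m];print(len(P),np.percentile(P,[2,50,98],axis=0).round(4))
save("w6.png",np.hstack([cv2.resize(f["color"][140:310,170:340],(400,460)),cv2.resize(grab("scene")["color"][200:320,310:420],(400,460))]))
```

```text
{'time_s': 7.525, 'q': array([4.54707994e-01, 4.56187164e-01, 1.48533210e+00, 3.79947223e-04,
       1.20006338e+00, 4.84978956e-01]), 'dq': array([ 0.00026753,  0.00237453,  0.0006182 ,  0.00182213, -0.00253983,
       -0.00144558]), 'tau': array([ -1.71352588, -56.74928069, -36.33663654,  -0.60072217,
        -0.74694967,   0.06466149]), 'position': array([0.56988765, 0.36624007, 0.06198115]), 'eef_rot': array([[ 3.04039521e-02,  9.99537682e-01, -1.46525452e-04],
       [ 9.99537642e-01, -3.04039036e-02,  3.22555485e-04],
       [ 3.17951417e-04, -1.56264666e-04, -9.99999937e-01]]), 'wrist_force': array([-3.32495243,  1.50891316,  1.23556805]), 'moment': array([0.1052565 , 0.56609691, 0.07633745]), 'grip_force': 29.992086589336395, 'grip_width': 0.12527509775323598}
834 [[0.5654 0.371  0.1064]
 [0.5708 0.3836 0.1101]
 [0.5762 0.3957 0.1119]]
```

View pics/w6.png

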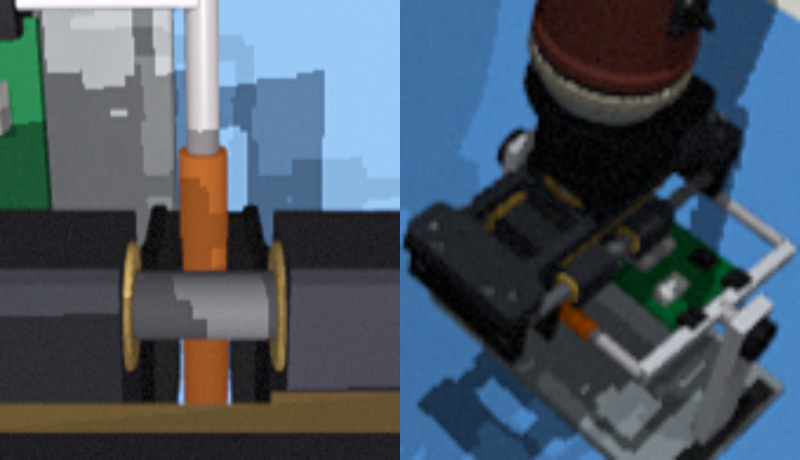

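Sleeve held (11 mm, 30 N). Now I'll swing it over the top.

Call:
{"fn": "arm_command", "kwargs": {"moves": [[0, -0.26, -1.36, 0, 0, 0, 0], [0, -0.76, -2.65, 0, 0, 0, 0], [0, -1.5, -3.82, 0, 0, 0, 0], [0, -2.45, -4.83, 0, 0, 0, 0], [0, -3.57, -5.64, 0, 0, 0, 0], [0, -4.83, -6.22, 0, 0, 0, 0], [0, -6.17, -6.55, 0, 0, 0, 0], [0, -7.56, -6.6, 0, 0, 0, 0], [0, -8.93, -6.4, 0, 0, 0, 0], [0, -10.23, -5.95, 0, 0, 0, 0], [0, -11.43, -5.25, 0, 0, 0, 0], [0, -12.47, -4.33, 0, 0, 0, 0], [0, -13.31, -3.24, 0, 0, 0, 0], [0, -13.93, -2.0, 0, 0, 0, 0], [0, -14.3, -0.66, 0, 0, 0, 0], [0, -14.4, 0.7, 0, 0, 0, 0], [0, -14.4, 0.7, 0, 0, 0, 0], [0, -14.4, 0.7, 0, 0, 0, 0]]}}

```text
time_s: 9.88
position: [0.4261, 0.3694, 0.055]
eef_rot: [[0.03, 1.0, -0.0], [1.0, -0.03, -0.002], [-0.002, -0.0, -1.0]]
wrist_force: [-0.9, -5.1, -0.1]
grip_width: 0.125
grip_force: 30.1
```

```bash
cat > fr.py <<'E'
from h import *
f=grab("wrist");W=cloud(f)
hsv=cv2.cvtColor(f["color"],cv2.COLOR_RGB2HSV)
g=(hsv[...,0]>50)&(hsv[...,0]<75)&(hsv[...,1]>120)&(W[...,2]>.06)&(W[...,2]<.2)
P=W[g]
if len(P)>20:
    c=np.median(P,0);A=np.c_[P[:,:2]-c[:2],np.ones(len(P))];k=np.linalg.lstsq(A,P[:,2],rcond=None)[0];print("board",len(P),np.percentile(P,[2,50,98],axis=0).round(4),k)
m=(hsv[...,0]>5)&(hsv[...,0]<22)&(hsv[...,1]>140)&(hsv[...,2]>80)&(W[...,2]>.03)&(W[...,2]<.17)&(W[...,1]>.33)
P=W[m];print("sleeve",len(P),np.percentile(P,[2,50,98],axis=0).round(4) if len(P) else "")
print(arm.state()["position"],arm.state()["wrist_force"])
E
python3 fr.py
```

```text
board 8970 [[0.4672 0.338  0.0996]
 [0.5051 0.4017 0.1013]
 [0.5304 0.4234 0.1033]] [-0.08618025 -0.02385885  0.10124112]
sleeve 1245 [[0.4214 0.3451 0.1038]
 [0.4269 0.3817 0.1075]
 [0.4325 0.3984 0.1093]]
[0.42604725 0.36932618 0.05495939] [-0.8504678  -5.70465727  0.30368877]
```

Call:
{"fn": "arm_command", "kwargs": {"moves": [[0, 0, 0.3, 0, 0, 0, 0], [0, 0, 0.6, 0, 0, 0, 0], [0, 0, 0.6, 0, 0, 0, 0], [0, 0, 0.6, 0, 0, 0, 0]]}}

```text
time_s: 10.42
position: [0.4261, 0.3695, 0.0519]
eef_rot: [[0.03, 1.0, -0.001], [1.0, -0.03, -0.002], [-0.002, -0.001, -1.0]]
wrist_force: [-9.3, -12.1, 20.2]
grip_width: 0.129
grip_force: 30.2
```

```bash
python3 fr.py
```

```text
board 9485 [[0.4673 0.3396 0.1002]
 [0.5058 0.4014 0.1014]
 [0.5305 0.4234 0.1028]] [-0.05695702 -0.01791383  0.10140834]
sleeve 1276 [[0.4212 0.3455 0.1016]
 [0.4269 0.3822 0.1051]
 [0.4371 0.3984 0.1654]]
[0.42607707 0.36947076 0.05191995] [ -9.12458132 -11.2190065   19.6897705 ]
```

Stop reached (20 N, level). Release, rise, and go look at the feeder. From here I'll use an effective grasp offset of 45 mm, as measured on the sleeve.

Call:
{"fn": "arm_command", "kwargs": {"moves": [[0, 0, 0.4, 0, 0, 0, 3], [0, 0, 0.4, 0, 0, 0, 3], [0, 0, 0.4, 0, 0, 0, 3], [0, 0, -3, 0, 0, 0, 3], [0, 0, -8, 0, 0, 0, 3], [0, 0, -13, 0, 0, 0, 3], [0, 0, -16, 0, 0, 0, 3]]}}

```text
time_s: 11.35
position: [0.4272, 0.3712, 0.2121]
eef_rot: [[0.031, 1.0, 0.003], [1.0, -0.031, 0.002], [0.003, 0.003, -1.0]]
wrist_force: [-0.3, 1.1, 0.1]
grip_width: 0.347
grip_force: 0.0
```

```bash
sed -i 's/R2\[:,2\]\*arm.grasp_offset/R2[:,2]*G/; s/^def plan/G=.045\ndef plan/' h.py
python3 - <<'E'
import fr
from h import *
plan([(.5,.06,.24,1.456)])
E
```

```text
board 3655 [[0.467  0.3181 0.1   ]
 [0.4962 0.3809 0.1015]
 [0.5298 0.421  0.103 ]] [0.00097682 0.00158901 0.10148154]
sleeve 477 [[0.4215 0.3405 0.102 ]
 [0.4269 0.3693 0.105 ]
 [0.4323 0.3973 0.1069]]
[0.4286981  0.37222234 0.21606649] [0.76839358 0.06229541 3.99538963]
[-31.0, 8.06, 2.0, 0.58, 0.07, -85.17]
```

Board is level (slope 0.001). Next, the feeder.

Call:
{"fn": "arm_command", "kwargs": {"moves": [[-15, 4, 1, 0, 0, -40, 3], [-31, 8, 2, 0, 0, -85, 3], [-31, 8, 2, 0, 0, -85, 3], [-31, 8, 2, 0, 0, -85, 3], [-31, 8, 2, 0, 0, -85, 3], [-31, 8, 2, 0, 0, -85, 3], [-31, 8, 2, 0, 0, -85, 3], [-31, 8, 2, 0, 0, -85, 3], [-31, 8, 2, 0, 0, -85, 3], [-31, 8, 2, 0, 0, -85, 3], [-31, 8, 2, 0, 0, -85, 3], [-31, 8, 2, 0, 0, -85, 3]]}}

```text
time_s: 12.9
position: [0.4966, 0.0582, 0.1888]
eef_rot: [[-0.993, 0.118, -0.0], [0.118, 0.993, 0.0], [0.0, 0.0, -1.0]]
wrist_force: [-1.1, -0.2, -0.1]
grip_width: 0.346
grip_force: 0.0
```

```bash
cat > fd.py <<'E'
from h import *
s=arm.state();print(s["position"],s["eef_rot"].round(3).tolist())
f=grab("wrist");W=cloud(f);np.savez("wf",color=f["color"],W=W)
hsv=cv2.cvtColor(f["color"],cv2.COLOR_RGB2HSV)
for t in("lane_1",):
    for r in arm.tip_of("wrist",t): print(t,r,W[int(r["uv"][1]),int(r["uv"][0])].round(3))
amb=((hsv[...,0]>8)&(hsv[...,0]<28)&(hsv[...,1]>110)&(hsv[...,2]>60)&(W[...,2]>.035)&(W[...,2]<.06)).astype(np.uint8)
n,L,S,C=cv2.connectedComponentsWithStats(amb)
for i in range(1,n):
    if S[i,4]<60: continue
    P=W[L==i]; q=P[:,:2]-P[:,:2].mean(0); d=np.linalg.svd(q,full_matrices=False)[2][0]
    d=d*np.sign(d[0]); t=q@d; print("amber",S[i],P.mean(0).round(4),"yaw",np.arctan2(d[1],d[0]).round(4),"x range",P[:,0].min().round(3),P[:,0].max().round(3),np.percentile(P[:,2],[10,50,90]).round(4),"end",(P[:,:2].mean(0)+d*np.percentile(t,[1,99])[:,None]).round(4).tolist())
for nm,h0,h1 in(("red",0,6),("yel",22,34),("blue",105,125)):
    m=(hsv[...,0]>=h0)&(hsv[...,0]<=h1)&(hsv[...,1]>130)&(hsv[...,2]>60)&(W[...,2]>.055)&(W[...,2]<.072)
    P=W[m]; 
    if len(P)>5: print(nm,len(P),np.median(P,0).round(4))
save("w7.png",cv2.resize(f["color"],(800,600)))
E
python3 fd.py
```

```text
[0.4966051  0.05817053 0.1887614 ] [[-0.993, 0.118, -0.0], [0.118, 0.993, 0.0], [0.0, 0.0, -1.0]]
amber [299 192  12  48 135] [0.5594 0.1154 0.0484] yaw 0.0204 x range 0.525 0.589 [0.0436 0.0496 0.0509] end [[0.5258, 0.1148], [0.5874, 0.116]]
amber [263 266   3  23  69] [0.6391 0.0527 0.05  ] yaw -0.1105 x range 0.621 0.657 [0.0491 0.0501 0.051 ] end [[0.6218, 0.0547], [0.6565, 0.0508]]
```

View pics/w7.png

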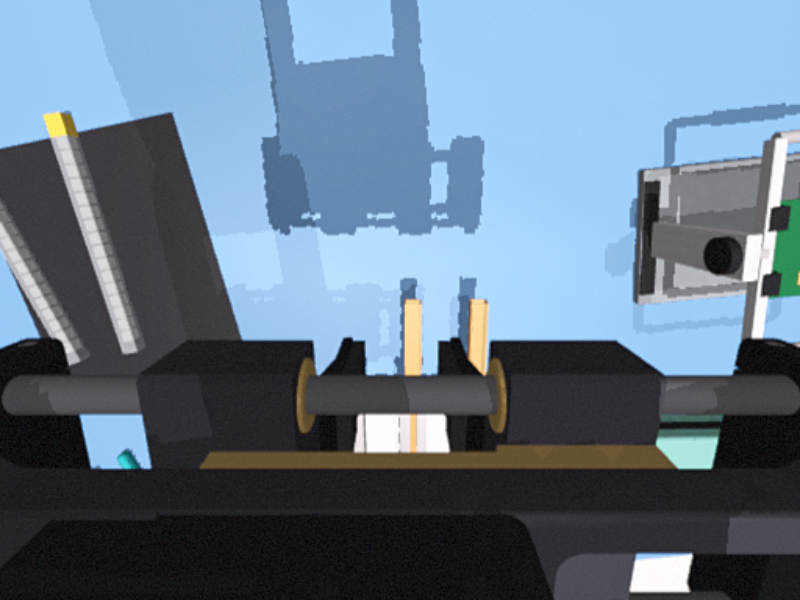

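The camera looks back toward the robot in this orientation. It shows both amber stick ends at (412,330) and (478,330), and both full sticks on the sheet. I'll turn the wrist half a turn so it sees the feeder.

Call:
{"fn": "arm_command", "kwargs": {"moves": [[0, 0, 0, 0, 0, 80, 3], [0, 0, 0, 0, 0, 80, 3], [0, 0, 0, 0, 0, 80, 3], [0, 0, 0, 0, 0, 80, 3], [0, 0, 0, 0, 0, 80, 3], [0, 0, 0, 0, 0, 80, 3], [0, 0, 0, 0, 0, 80, 3], [0, 0, 0, 0, 0, 80, 3], [-1, 0, 0, 0, 0, 179.9, 3], [-1, 0, 0, 0, 0, 179.9, 3], [-1, 0, 0, 0, 0, 179.9, 3], [-1, 0, 0, 0, 0, 179.9, 3], [-1, 0, 0, 0, 0, 179.9, 3], [-1, 0, 0, 0, 0, 179.9, 3], [-1, 0, 0, 0, 0, 179.9, 3], [-1, 0, 0, 0, 0, 179.9, 3], [-1, 0, 0, 0, 0, 179.9, 3], [-1, 0, 0, 0, 0, 179.9, 3], [-1, 0, 0, 0, 0, 179.9, 3], [-1, 0, 0, 0, 0, 179.9, 3]]}}

```text
time_s: 15.5
position: [0.5065, 0.0569, 0.1888]
eef_rot: [[0.993, -0.115, -0.0], [-0.115, -0.993, 0.0], [-0.0, -0.0, -1.0]]
wrist_force: [-0.7, 0.2, -0.2]
grip_width: 0.341
grip_force: 0.0
```

```bash
sed -i 's/w7.png/w8.png/' fd.py; python3 fd.py
```

```text
[0.50654729 0.05693804 0.18883556] [[0.993, -0.115, -0.0], [-0.115, -0.993, 0.0], [-0.0, -0.0, -1.0]]
lane_1 {'uv': [295.8, 100.7], 'p': 0.91} [0.594 0.004 0.059]
lane_1 {'uv': [205.1, 99.3], 'p': 0.89} [0.607 0.105 0.059]
lane_1 {'uv': [245.3, 102.5], 'p': 0.72} [0.599 0.061 0.05 ]
lane_1 {'uv': [248.7, 77.9], 'p': 0.58} [0.625 0.054 0.05 ]
amber [ 28   5  17  13 129] [0.717  0.273  0.0515] yaw 0.9817 x range 0.713 0.722 [0.0452 0.0532 0.055 ] end [[0.715, 0.27], [0.7203, 0.2779]]
amber [196 101  16  68 715] [0.5638 0.1151 0.0493] yaw -0.106 x range 0.526 0.606 [0.0474 0.0498 0.0509] end [[0.5279, 0.119], [0.6054, 0.1107]]
amber [243 104  12  65 544] [0.5517 0.062  0.05  ] yaw -0.0984 x range 0.52 0.597 [0.0491 0.0499 0.051 ] end [[0.5206, 0.065], [0.5924, 0.058]]
```

View pics/w8.png

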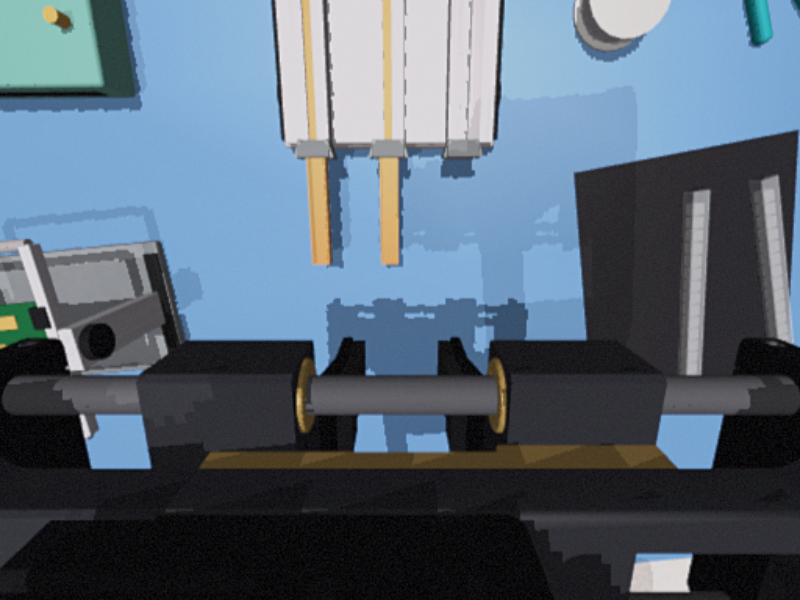

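The view is clear. Amber ends sit at (320,260) and (390,260), mouths at (313,148), (388,148) and (461,148), and both full sticks are on the sheet. Grasping spent_3 first.

Run:
```python
from h import *
a=-np.pi/2-.105
c,s=np.cos(.105),-np.sin(.105)
plan([(.5775,.1136,.09,a),(.5775,.1136,.043,a),(.5775-.15*c,.1136-.15*s,.043,a)])
```

```text
[6.39, -6.45, 14.39, -0.0, -0.0, -0.59]
[6.39, -6.45, 19.09, -0.0, -0.0, -0.59]
[-8.61, -6.29, 19.09, -0.0, -0.0, -0.59]
```

Call:
{"fn": "arm_command", "kwargs": {"moves": [[3, -6.45, 5, 0, 0, -0.6, 3], [6.4, -6.45, 10, 0, 0, -0.6, 3], [6.4, -6.45, 14.4, 0, 0, -0.6, 3], [6.4, -6.45, 14.4, 0, 0, -0.6, 3], [6.4, -6.45, 16.8, 0, 0, -0.6, 3], [6.4, -6.45, 19.1, 0, 0, -0.6, 3], [6.4, -6.45, 19.1, 0, 0, -0.6, 3], [6.4, -6.45, 19.1, 0, 0, -0.6, 0], [6.4, -6.45, 19.1, 0, 0, -0.6, 0], [6.4, -6.45, 19.1, 0, 0, -0.6, 0], [6.4, -6.45, 19.1, 0, 0, -0.6, 0], [6.4, -6.45, 19.1, 0, 0, -0.6, 0]]}}

```text
time_s: 17.1
position: [0.5788, 0.1136, -0.0008]
eef_rot: [[0.994, -0.105, 0.002], [-0.105, -0.994, 0.0], [0.002, -0.0, -1.0]]
wrist_force: [-1.6, -0.2, 5.8]
grip_width: 0.16
grip_force: 30.0
```

Call:
{"fn": "arm_command", "kwargs": {"moves": [[-2, 0, 0, 0, 0, 0, 0], [-4, 0, 0, 0, 0, 0, 0], [-6.5, 0, 0, 0, 0, 0, 0], [-9, 0, 0, 0, 0, 0, 0], [-12, 0, 0, 0, 0, 0, 0], [-15, 0, 0, 0, 0, 0, 0], [-15, 0, 0, 0, 0, 0, 0], [-15, 0, -3, 0, 0, 0, 0], [-15, 0, -8, 0, 0, 0, 0], [-15, 0, -8, 0, 0, 0, 0]]}}

```text
time_s: 18.35
position: [0.4332, 0.1297, 0.0824]
eef_rot: [[0.994, -0.106, 0.009], [-0.106, -0.994, 0.001], [0.009, -0.002, -1.0]]
wrist_force: [0.2, -0.5, -0.6]
grip_width: 0.158
grip_force: 30.0
```

```bash
cat > am.py <<'E'
from h import *
def amber(lo=.0,hi=.5):
    f=grab("wrist");W=cloud(f)
    hsv=cv2.cvtColor(f["color"],cv2.COLOR_RGB2HSV)
    m=((hsv[...,0]>8)&(hsv[...,0]<28)&(hsv[...,1]>110)&(hsv[...,2]>60)&(W[...,2]>lo)&(W[...,2]<hi)).astype(np.uint8); m[215:]=0
    n,L,S,C=cv2.connectedComponentsWithStats(m)
    for i in range(1,n):
        if S[i,4]<100: continue
        P=W[L==i]; q=P-P.mean(0); d=np.linalg.svd(q,full_matrices=False)[2][0]
        d=d*np.sign(d[0]); t=q@d; print("amber",S[i],P.mean(0).round(4),"yaw",np.arctan2(d[1],d[0]).round(4),"pitch",d[2].round(3),"ends",(P.mean(0)+d*np.percentile(t,[1,99])[:,None]).round(4).tolist())
if __name__=="__main__":
    amber()
    a=-np.pi/2-.02
    print(arm.state()["position"])
    plan([(.43,-.393,.14,a),(.43,-.393,.012,a)])
E
python3 am.py
```

```text
amber [ 315    0   27   94 1917] [0.5522 0.0635 0.0491] yaw -0.1096 pitch 0.002 ends [[0.52, 0.0671, 0.049], [0.5824, 0.0602, 0.0492]]
amber [ 245   85   26  130 2343] [0.4792 0.1252 0.1329] yaw -0.1458 pitch 0.007 ends [[0.4533, 0.129, 0.1327], [0.5098, 0.1207, 0.1331]]
[0.43121981 0.12951755 0.08004907]
[5.4, 51.97, -1.52, -0.05, -0.31, -4.91]
[5.33, 51.99, 11.27, -0.05, -0.31, -4.91]
```

Run:
```python
from h import *
f=grab("wrist");W=cloud(f);c=f["color"]
for v in range(0,215,12): 
    print(v,[(tuple(W[v,u].round(3).tolist()),c[v,u].tolist()) for u in (252,258,264)])
```

```text
0 [((0.555, 0.119, 0.13), [234, 202, 140]), ((0.554, 0.117, 0.13), [235, 203, 142]), ((0.554, 0.114, 0.13), [234, 201, 140])]
12 [((0.55, 0.12, 0.129), [235, 206, 145]), ((0.549, 0.117, 0.131), [235, 205, 145]), ((0.549, 0.114, 0.132), [234, 205, 144])]
24 [((0.545, 0.12, 0.13), [235, 208, 148]), ((0.545, 0.118, 0.131), [236, 208, 148]), ((0.544, 0.115, 0.131), [235, 206, 147])]
36 [((0.54, 0.121, 0.131), [234, 208, 150]), ((0.54, 0.118, 0.129), [235, 210, 151]), ((0.54, 0.115, 0.13), [235, 208, 149])]
48 [((0.535, 0.122, 0.13), [236, 213, 156]), ((0.534, 0.119, 0.131), [235, 210, 150]), ((0.534, 0.116, 0.13), [235, 210, 152])]
60 [((0.529, 0.122, 0.132), [236, 210, 153]), ((0.529, 0.119, 0.129), [236, 211, 151]), ((0.529, 0.116, 0.13), [235, 209, 149])]
72 [((0.524, 0.123, 0.131), [235, 207, 147]), ((0.524, 0.12, 0.132), [235, 207, 147]), ((0.524, 0.117, 0.13), [235, 207, 147])]
84 [((0.519, 0.123, 0.131), [235, 205, 145]), ((0.518, 0.12, 0.131), [236, 206, 145]), ((0.518, 0.117, 0.131), [235, 205, 144])]
96 [((0.513, 0.124, 0.131), [235, 202, 140]), ((0.513, 0.121, 0.13), [234, 201
[... 507 characters left out ...]
35, 193, 129]), ((0.489, 0.12, 0.13), [235, 192, 126])]
156 [((0.484, 0.127, 0.131), [234, 189, 122]), ((0.483, 0.124, 0.131), [235, 189, 123]), ((0.483, 0.121, 0.13), [234, 189, 121])]
168 [((0.477, 0.128, 0.131), [235, 189, 123]), ((0.477, 0.125, 0.129), [234, 188, 119]), ((0.477, 0.122, 0.131), [235, 188, 121])]
180 [((0.471, 0.129, 0.13), [235, 187, 119]), ((0.47, 0.125, 0.131), [234, 184, 118]), ((0.47, 0.122, 0.13), [235, 185, 117])]
192 [((0.464, 0.129, 0.131), [235, 185, 117]), ((0.464, 0.126, 0.13), [234, 184, 116]), ((0.463, 0.123, 0.13), [234, 183, 114])]
204 [((0.457, 0.13, 0.131), [234, 180, 110]), ((0.457, 0.127, 0.13), [234, 180, 111]), ((0.456, 0.124, 0.13), [235, 181, 111])]
```

Stick held level. Carrying it to the tray.

Call:
{"fn": "arm_command", "kwargs": {"moves": [[3, 15, -1, 0, -0.3, -6, 0], [5.3, 52, -1, 0, -0.3, -6, 0], [5.3, 52, -1, 0, -0.3, -6, 0], [5.3, 52, -1, 0, -0.3, -6, 0], [5.3, 52, -1, 0, -0.3, -6, 0], [5.3, 52, -1, 0, -0.3, -6, 0], [5.3, 52, -1, 0, -0.3, -6, 0], [5.3, 52, -1, 0, -0.3, -6, 0], [5.3, 52, -1, 0, -0.3, -6, 0], [5.3, 52, -1, 0, -0.3, -6, 0], [5.3, 52, -1, 0, -0.3, -6, 0], [5.3, 52, -1, 0, -0.3, -6, 0], [5.3, 52, 4, 0, -0.3, -6, 0], [5.3, 52, 7, 0, -0.3, -6, 0], [5.3, 52, 7, 0, -0.3, -6, 0], [5.3, 52, 7, 0, -0.3, -6, 0]]}}

```text
time_s: 20.45
position: [0.4273, -0.3936, 0.0093]
eef_rot: [[1.0, -0.0, -0.004], [-0.0, -1.0, -0.001], [-0.004, 0.001, -1.0]]
wrist_force: [0.6, 0.4, 0.0]
grip_width: 0.157
grip_force: 30.0
```

```bash
cat > tr.py <<'E'
from h import *
# grey tray rim / geometry from top camera
f=grab("top");W=cloud(f)
m=(W[...,0]>.3)&(W[...,0]<.7)&(W[...,1]<-.33)&(W[...,1]>-.53)&(W[...,2]<.3)
hsv=cv2.cvtColor(f["color"],cv2.COLOR_RGB2HSV)
g=m&(hsv[...,1]<60); P=W[g]; print(len(P),np.percentile(P,[1,50,99],axis=0).round(3))
r=g&(W[...,2]>.012)&(W[...,2]<.03);P=W[r];print("rim",np.percentile(P,[1,99],axis=0).round(3))
f=grab("wrist");W=cloud(f);
for v in (0,60,120,180): print([tuple(W[v,u].round(3).tolist()) for u in (180,200,220,258,300,330)])
s=arm.state();print(s["position"],s["wrist_force"],s["grip_width"],s["eef_rot"].round(3).tolist())
E
python3 tr.py
```

```text
1424 [[ 0.362 -0.492 -0.002]
 [ 0.535 -0.428  0.006]
 [ 0.614 -0.333  0.21 ]]
rim [[ 0.358 -0.493  0.012]
 [ 0.615 -0.351  0.025]]
[(0.574, -0.344, 0.0), (0.572, -0.357, 0.004), (0.573, -0.37, 0.004), (0.552, -0.394, 0.06), (0.573, -0.421, 0.004), (0.572, -0.44, 0.005)]
[(0.538, -0.341, 0.001), (0.537, -0.356, 0.008), (0.537, -0.369, 0.004), (0.527, -0.394, 0.059), (0.538, -0.423, 0.004), (0.537, -0.443, 0.005)]
[(0.499, -0.338, 0.0), (0.499, -0.355, 0.015), (0.499, -0.367, 0.004), (0.499, -0.394, 0.059), (0.499, -0.424, 0.003), (0.499, -0.445, 0.005)]
[(0.454, -0.335, 0.001), (0.458, -0.354, 0.017), (0.455, -0.366, 0.004), (0.468, -0.394, 0.06), (0.455, -0.426, 0.004), (0.455, -0.449, 0.003)]
[ 0.42763761 -0.39443373  0.01003084] [ 0.79132692  0.27976703 -0.80856916] 0.15927160488799427 [[1.0, -0.0, -0.003], [-0.0, -1.0, -0.002], [-0.003, 0.002, -1.0]]
```

Call:
{"fn": "arm_command", "kwargs": {"moves": [[0.5, 0, 1.5, 0, 0.2, 0, 0], [0.5, 0, 2.4, 0, 0.2, 0, 0], [0.5, 0, 3.0, 0, 0.2, 0, 0], [0.5, 0, 3.2, 0, 0.2, 0, 0], [0.5, 0, 3.2, 0, 0.2, 0, 0]]}}

```text
time_s: 21.18
position: [0.431, -0.3933, -0.0242]
eef_rot: [[1.0, -0.001, -0.002], [-0.001, -1.0, 0.001], [-0.002, -0.001, -1.0]]
wrist_force: [-0.7, 0.1, 0.2]
grip_width: 0.155
grip_force: 30.4
```

Call:
{"fn": "arm_command", "kwargs": {"moves": [[0, 0, 0.2, 0, 0, 0, 0], [0, 0, 0.4, 0, 0, 0, 0], [0, 0, 0.4, 0, 0, 0, 0]]}}

```text
time_s: 21.55
position: [0.4312, -0.3933, -0.0244]
eef_rot: [[1.0, -0.0, -0.003], [-0.0, -1.0, 0.001], [-0.003, -0.001, -1.0]]
wrist_force: [-10.3, 11.3, 31.6]
grip_width: 0.159
grip_force: 46.0
```

Tips touch the tray floor at TCP −24.3 mm, so they sit 28.3 mm behind the reported TCP. Releasing.

Call:
{"fn": "arm_command", "kwargs": {"moves": [[0, 0, 0.1, 0, 0, 0, 0], [0, 0, 0.1, 0, 0, 0, 2.4], [0, 0, 0.1, 0, 0, 0, 2.4], [0, 0, 0.1, 0, 0, 0, 2.4], [0, 0, -3, 0, 0, 0, 2.4], [0, 0, -8, 0, 0, 0, 3], [0, 0, -13, 0, 0, 0, 3], [0, 0, -13, 0, 0, 0, 3]]}}

```text
time_s: 22.55
position: [0.4341, -0.3967, 0.1075]
eef_rot: [[1.0, -0.001, 0.005], [-0.001, -1.0, -0.008], [0.005, 0.008, -1.0]]
wrist_force: [-0.2, 0.4, 0.1]
grip_width: 0.341
grip_force: 0.0
```

Run:
```python
from h import *
f=grab("wrist");W=cloud(f);c=f["color"].astype(int)
m=(c[...,0]-c[...,2]>40)&(c[...,0]>120)&(W[...,2]<.05); m[215:]=False
P=W[m];q=P-P.mean(0);d=np.linalg.svd(q,full_matrices=False)[2][0];print(len(P),P.mean(0).round(3),d.round(3),P.min(0).round(3),P.max(0).round(3))
print(arm.state()["position"])
a=-np.pi/2-.105
x=.576;y=.0627-.105*(x-.5522)
y=.0631-.105*(x-.5520)
plan([(x,y,.10,a),(x,y,.043,a)]);print(x,y)
```

```text
2588 [ 0.503 -0.392  0.018] [-1.    -0.003  0.003] [ 0.405 -0.399  0.002] [ 0.587 -0.385  0.021]
[ 0.43272643 -0.39506401  0.10445688]
[14.27, -45.6, 4.79, 0.23, -0.12, 5.96]
[14.26, -45.62, 10.49, 0.23, -0.12, 5.96]
0.576 0.060580000000000016
```

Flat in the tray (y = −0.392, far end x = 0.587). Now spent_2.

Call:
{"fn": "arm_command", "kwargs": {"moves": [[3, -15, 0, 0, 0, 3, 3], [14.3, -45.6, 4, 0, 0, 6, 3], [14.3, -45.6, 4, 0, 0, 6, 3], [14.3, -45.6, 4, 0, 0, 6, 3], [14.3, -45.6, 4, 0, 0, 6, 3], [14.3, -45.6, 4, 0, 0, 6, 3], [14.3, -45.6, 4, 0, 0, 6, 3], [14.3, -45.6, 4, 0, 0, 6, 3], [14.3, -45.6, 4, 0, 0, 6, 3], [14.3, -45.6, 4, 0, 0, 6, 3], [14.3, -45.6, 4, 0, 0, 6, 3], [14.3, -45.6, 4, 0, 0, 6, 3]]}}

```text
time_s: 24.1
position: [0.5746, 0.0613, 0.0617]
eef_rot: [[0.994, -0.107, -0.002], [-0.107, -0.994, 0.0], [-0.002, -0.0, -1.0]]
wrist_force: [-1.1, -0.5, 0.4]
grip_width: 0.345
grip_force: 0.0
```

```bash
cat > fl.py <<'E'
from h import *
import sys
s=arm.state();print(s["position"],s["eef_rot"].round(3).tolist())
f=grab("wrist");W=cloud(f);c=f["color"].astype(int)
m=((c[...,0]-c[...,2]>40)&(c[...,0]>120)&(W[...,2]>.03)&(W[...,2]<.062)).astype(np.uint8); m[215:]=0
n,L,S,C=cv2.connectedComponentsWithStats(m)
for i in range(1,n):
    if S[i,4]<100: continue
    P=W[L==i];P=P[P[:,2]>.045]; q=P[:,:2]-P[:,:2].mean(0); d=np.linalg.svd(q,full_matrices=False)[2][0]; d*=np.sign(d[0]); t=q@d
    print(S[i],P.mean(0).round(4),"yaw",np.arctan2(d[1],d[0]).round(4),"ends",(P[:,:2].mean(0)+d*np.percentile(t,[1,99])[:,None]).round(4).tolist())
# grey mouths: low saturation, z .05-.062, in front band
for r in arm.tip_of("wrist","lane_1"): 
    u,v=r["uv"]; print("lane",round(r["p"],2),u,v,ray(f,u,v,.0445).round(4),ray(f,u,v,.059).round(4))
a=-np.pi/2-.105
x=.576;y=.0631-.105*(x-.5520)
plan([(x,y,.050,a)])
E
python3 fl.py
```

```text
[0.57459697 0.06134923 0.06171673] [[0.994, -0.107, -0.002], [-0.107, -0.994, 0.0], [-0.002, -0.0, -1.0]]
[ 251    0   22  166 1571] [0.6752 0.0485 0.05  ] yaw -0.1079 ends [[0.613, 0.0552], [0.7205, 0.0435]]
[251 183  18  32 550] [0.5852 0.0585 0.05  ] yaw -0.1176 ends [[0.5724, 0.06], [0.5986, 0.0569]]
lane 0.89 258.0 182.7 [0.5969 0.0587 0.0445] [0.6003 0.0584 0.059 ]
lane 0.76 193.8 177.3 [0.6067 0.1089 0.0445] [0.6094 0.1051 0.059 ]
lane 0.59 330.4 177.7 [0.5948 0.0011 0.0445] [0.5984 0.0049 0.059 ]
[0.14, 0.1, 5.69, -0.01, 0.08, -0.11]
```

Call:
{"fn": "arm_command", "kwargs": {"moves": [[0.1, 0.1, 3, 0, 0, 0, 3], [0.1, 0.1, 5.7, 0, 0, 0, 3], [0.1, 0.1, 5.7, 0, 0, 0, 3], [0.1, 0.1, 5.7, 0, 0, 0, 0], [0.1, 0.1, 5.7, 0, 0, 0, 0], [0.1, 0.1, 5.7, 0, 0, 0, 0], [0.1, 0.1, 5.7, 0, 0, 0, 0], [0.1, 0.1, 5.7, 0, 0, 0, 0], [-2, 0.1, 5.7, 0, 0, 0, 0], [-5, 0.1, 5.7, 0, 0, 0, 0], [-8, 0.1, 5.7, 0, 0, 0, 0], [-11, 0.1, 5.7, 0, 0, 0, 0], [-14.9, 0.1, 5.7, 0, 0, 0, 0], [-14.9, 0.1, 5.7, 0, 0, 0, 0], [-14.9, 0.1, 2, 0, 0, 0, 0], [-14.9, 0.1, -3, 0, 0, 0, 0], [-14.9, 0.1, -3, 0, 0, 0, 0]]}}

```text
time_s: 26.32
position: [0.4309, 0.0777, 0.0964]
eef_rot: [[0.994, -0.105, 0.007], [-0.105, -0.994, 0.001], [0.007, -0.002, -1.0]]
wrist_force: [0.5, -0.2, -0.3]
grip_width: 0.155
grip_force: 29.8
```

Run:
```python
from h import *
f=grab("wrist");W=cloud(f)
for v in (0,60,120,180,210): print(v,[tuple(W[v,u].round(3).tolist()) for u in (252,258,264)])
s=arm.state();print(s["position"],s["grip_width"])
a=-np.pi/2
plan([(.432,-.452,.14,a),(.432,-.452,.042,a)])
```

```text
0 [(0.557, 0.067, 0.141), (0.557, 0.064, 0.139), (0.556, 0.062, 0.14)]
60 [(0.53, 0.07, 0.141), (0.53, 0.067, 0.141), (0.53, 0.064, 0.14)]
120 [(0.501, 0.073, 0.14), (0.501, 0.07, 0.14), (0.501, 0.067, 0.141)]
180 [(0.469, 0.077, 0.14), (0.469, 0.074, 0.141), (0.468, 0.07, 0.14)]
210 [(0.451, 0.079, 0.14), (0.451, 0.076, 0.141), (0.451, 0.072, 0.14)]
[0.42893173 0.07759688 0.09399414] 0.1598642440711491
[5.88, 52.63, -0.15, -0.06, -0.18, -6.04]
[5.85, 52.65, 9.65, -0.06, -0.18, -6.04]
```

Call:
{"fn": "arm_command", "kwargs": {"moves": [[3, 15, 0, 0, -0.2, -6, 0], [5.9, 52.6, 0, 0, -0.2, -6, 0], [5.9, 52.6, 0, 0, -0.2, -6, 0], [5.9, 52.6, 0, 0, -0.2, -6, 0], [5.9, 52.6, 0, 0, -0.2, -6, 0], [5.9, 52.6, 0, 0, -0.2, -6, 0], [5.9, 52.6, 0, 0, -0.2, -6, 0], [5.9, 52.6, 0, 0, -0.2, -6, 0], [5.9, 52.6, 0, 0, -0.2, -6, 0], [5.9, 52.6, 0, 0, -0.2, -6, 0], [5.9, 52.6, 0, 0, -0.2, -6, 0], [5.9, 52.6, 0, 0, -0.2, -6, 0], [5.9, 52.6, 5, 0, -0.2, -6, 0], [5.9, 52.6, 9, 0, -0.2, -6, 0], [5.9, 52.6, 11, 0, -0.2, -6, 0], [5.9, 52.6, 11, 0, -0.2, -6, 0], [5.9, 52.6, 11, 0, -0.2, -6, 0]]}}

```text
time_s: 28.5
position: [0.4307, -0.4531, -0.0162]
eef_rot: [[1.0, -0.001, -0.003], [-0.001, -1.0, -0.002], [-0.003, 0.002, -1.0]]
wrist_force: [-0.2, -1.0, -0.1]
grip_width: 0.159
grip_force: 29.8
```

Call:
{"fn": "arm_command", "kwargs": {"moves": [[0, 0, 0.4, 0, 0, 0, 0], [0, 0, 0.7, 0, 0, 0, 0], [0, 0, 0.7, 0, 0, 0, 0], [0, 0, 0.7, 0, 0, 0, 2.4], [0, 0, 0.7, 0, 0, 0, 2.4], [0, 0, 0.7, 0, 0, 0, 2.4], [0, 0, -3, 0, 0, 0, 2.4], [0, 0, -8, 0, 0, 0, 2.4], [0, 0, -14, 0, 0, 0, 3], [0, 0, -18, 0, 0, 0, 3], [0, 0, -18, 0, 0, 0, 3]]}}

```text
time_s: 29.88
position: [0.432, -0.4539, 0.1661]
eef_rot: [[1.0, -0.001, -0.001], [-0.001, -1.0, -0.005], [-0.001, 0.005, -1.0]]
wrist_force: [-0.2, -0.1, -0.6]
grip_width: 0.341
grip_force: 0.0
```

```bash
cat > st.py <<'E'
from h import *
f=grab("wrist");W=cloud(f);c=f["color"].astype(int)
m=((c[...,0]-c[...,2]>40)&(c[...,0]>120)&(W[...,2]<.05)&(W[...,1]<-.35)).astype(np.uint8); m[215:]=0
n,L,S,C=cv2.connectedComponentsWithStats(m)
for i in range(1,n):
    if S[i,4]<100: continue
    P=W[L==i];q=P-P.mean(0);d=np.linalg.svd(q,full_matrices=False)[2][0];print("spent",S[i,4],P.mean(0).round(3),d.round(3),P.min(0).round(3),P.max(0).round(3))
f=grab("top");W=cloud(f);c=f["color"].astype(int);hsv=cv2.cvtColor(f["color"],cv2.COLOR_RGB2HSV)
R=(W[...,0]>.3)&(W[...,0]<.62)&(W[...,1]<-.1)&(W[...,1]>-.345)&(W[...,2]<.04)
m=(R&(hsv[...,2]>95)&(hsv[...,1]<70)).astype(np.uint8)
n,L,S,C=cv2.connectedComponentsWithStats(m)
for i in range(1,n):
    if S[i,4]<60: continue
    v,u=np.nonzero(L==i); P=np.array([ray(f,a,b,.013) for a,b in zip(u,v)])[:,:2]; q=P-P.mean(0);d=np.linalg.svd(q,full_matrices=False)[2][0];d*=np.sign(d[0]);t=q@d
    print("grey",S[i],P.mean(0).round(4),"yaw",np.arctan2(d[1],d[0]).round(3),"ends",(P.mean(0)+d*np.array([t.min(),t.max()])[:,None]).round(3).tolist())
for nm,h0,h1 in(("red",0,6),("yel",22,34)):
    k=R&(hsv[...,0]>=h0)&(hsv[...,0]<=h1)&(hsv[...,1]>120)&(hsv[...,2]>90)
    v,u=np.nonzero(k)
    if len(u): print(nm,len(u),ray(f,u.mean(),v.mean(),.014).round(4))
E
python3 st.py
```

```text
spent 2049 [ 0.492 -0.392  0.018] [-1.    -0.003  0.001] [ 0.381 -0.4    0.003] [ 0.591 -0.382  0.02 ]
spent 1930 [ 0.489 -0.453  0.018] [-1.     0.014 -0.002] [ 0.376 -0.461  0.002] [ 0.583 -0.445  0.021]
grey [321 191  15  51 181] [ 0.4545 -0.2803] yaw 0.212 ends [[0.359, -0.301], [0.548, -0.26]]
grey [306 192   6  51 185] [ 0.452 -0.207] yaw 0.03 ends [[0.355, -0.21], [0.544, -0.204]]
red 11 [ 0.3526 -0.3012  0.014 ]
yel 14 [ 0.3436 -0.209   0.014 ]
```

Both empties lie in the tray. Now the red stick (centre ≈ (0.448, −0.281), yaw 0.21). I'll hover to refine that.

Run:
```python
from h import *
plan([(.40,-.292,.17,-np.pi/2+.212)])
```

```text
[-3.01, -15.95, 3.65, -0.12, 0.32, -12.19]
```

Call:
{"fn": "arm_command", "kwargs": {"moves": [[-3, -16, 3.6, 0, 0, -12, 3], [-3, -16, 3.6, 0, 0, -12, 3], [-3, -16, 3.6, 0, 0, -12, 3], [-3, -16, 3.6, 0, 0, -12, 3], [-3, -16, 3.6, 0, 0, -12, 3], [-3, -16, 3.6, 0, 0, -12, 3]]}}

```text
time_s: 30.72
position: [0.4005, -0.293, 0.1259]
eef_rot: [[0.978, 0.206, -0.005], [0.206, -0.979, 0.0], [-0.005, -0.002, -1.0]]
wrist_force: [0.0, -0.0, 1.2]
grip_width: 0.346
grip_force: 0.0
```

```bash
cat > sk.py <<'E'
from h import *
import sys
# stick line ahead of fingers in wrist view: height>.008 over table
s=arm.state();print(s["position"],s["time_s"])
f=grab("wrist");W=cloud(f);hsv=cv2.cvtColor(f["color"],cv2.COLOR_RGB2HSV)
m=((W[...,2]>.008)&(W[...,2]<.022)&(hsv[...,1]<70)&(hsv[...,2]>80)&(W[...,1]>-.345)&(W[...,1]<-.12)).astype(np.uint8); m[212:]=0
n,L,S,C=cv2.connectedComponentsWithStats(m)
for i in range(1,n):
    if S[i,4]<150: continue
    P=W[L==i]; P=P[P[:,2]>.0105]; q=P[:,:2]-P[:,:2].mean(0);d=np.linalg.svd(q,full_matrices=False)[2][0];d*=np.sign(d[0]);t=q@d
    tip=P[:,:2].mean(0)+d*np.percentile(t,99.5); yaw=np.arctan2(d[1],d[0])
    g=tip-d*.155
    print(S[i],"z",np.median(P[:,2]).round(4),"yaw",yaw.round(4),"tip",tip.round(4),"grasp",g.round(4),"width",np.percentile(q@[-d[1],d[0]],[2,98]).round(4))
    plan([(g[0],g[1],.06,-np.pi/2+yaw),(g[0],g[1],.0185,-np.pi/2+yaw)])
E
python3 sk.py
```

```text
[ 0.40051093 -0.29302475  0.12585995] 30.725
[ 173   27   35  181 2511] z 0.0139 yaw 0.0243 tip [ 0.5444 -0.2029] grasp [ 0.3894 -0.2067] width [-0.0067  0.007 ]
[0.75, -8.66, 11.11, -0.06, 0.3, 10.5]
[0.77, -8.66, 15.26, -0.06, 0.3, 10.5]
[ 248   36   14  176 2260] z 0.014 yaw 0.2055 tip [ 0.549  -0.2584] grasp [ 0.3973 -0.2901] width [-0.0068  0.0068]
[-0.2, -0.35, 11.1, -0.08, 0.29, 0.12]
[-0.18, -0.34, 15.25, -0.08, 0.29, 0.12]
```

Call:
{"fn": "arm_command", "kwargs": {"moves": [[-0.2, -0.35, 6, 0, 0.3, 0, 3], [-0.2, -0.35, 11, 0, 0.3, 0, 3], [-0.2, -0.35, 13.5, 0, 0.3, 0, 3], [-0.2, -0.35, 15.1, 0, 0.3, 0, 3], [-0.2, -0.35, 15.1, 0, 0.3, 0, 3], [-0.2, -0.35, 15.1, 0, 0.3, 0, 0], [-0.2, -0.35, 15.1, 0, 0.3, 0, 0], [-0.2, -0.35, 15.1, 0, 0.3, 0, 0], [-0.2, -0.35, 15.1, 0, 0.3, 0, 0], [-0.2, -0.35, 15.1, 0, 0.3, 0, 0]]}}

```text
time_s: 32.02
position: [0.3979, -0.2899, -0.0237]
eef_rot: [[0.978, 0.207, 0.002], [0.207, -0.978, -0.0], [0.002, 0.001, -1.0]]
wrist_force: [-0.8, 0.2, 7.0]
grip_width: 0.155
grip_force: 30.0
```

Run:
```python
from h import *
import h
h.G=.0307
c,s=np.cos(.109),-np.sin(.109)
plan([(.398,-.29,.10,-np.pi/2+.209),(.5935-.175*c,.002-.175*s,.10,-np.pi/2-.109)])
```

```text
[0.03, 0.02, -9.3, 0.03, -0.09, -0.03]
[8.57, -29.97, -9.3, 0.02, -0.09, 18.19]
```

Call:
{"fn": "arm_command", "kwargs": {"moves": [[0, 0, -2, 0, 0, 0, 0], [0, 0, -6, 0, 0, 0, 0], [0, 0, -9.3, 0, 0, 0, 0], [8.6, -30, -9.3, 0, 0, 18.2, 0], [8.6, -30, -9.3, 0, 0, 18.2, 0], [8.6, -30, -9.3, 0, 0, 18.2, 0], [8.6, -30, -9.3, 0, 0, 18.2, 0], [8.6, -30, -9.3, 0, 0, 18.2, 0], [8.6, -30, -9.3, 0, 0, 18.2, 0], [8.6, -30, -9.3, 0, 0, 18.2, 0], [8.6, -30, -9.3, 0, 0, 18.2, 0], [8.6, -30, -9.3, 0, 0, 18.2, 0]]}}

```text
time_s: 33.52
position: [0.419, 0.0208, 0.0685]
eef_rot: [[0.994, -0.112, -0.0], [-0.112, -0.994, 0.001], [-0.0, -0.001, -1.0]]
wrist_force: [0.1, -0.1, -0.7]
grip_width: 0.154
grip_force: 30.0
```

```bash
cat > ins.py <<'E'
from h import *
s=arm.state();p=s["position"];R=s["eef_rot"];print(p,s["time_s"],s["grip_width"],"yaw",np.arctan2(R[1,0],R[0,0]).round(4))
f=grab("wrist");W=cloud(f);np.save("wi",f["color"])
# held stick: points near tool plane: in tool coords
T=(W-p)@R   # tool coords
m=(abs(T[...,1])<.012)&(T[...,2]<-.015)&(T[...,2]>-.05)&(T[...,0]>.03)
P=T[m]; 
if len(P)>50:
    xs=np.arange(.035,.155,.01)
    for x0 in xs:
        q=P[abs(P[:,0]-x0)<.004]
        if len(q)>10: print(round(x0,3),len(q),"y mid",((np.percentile(q[:,1],3)+np.percentile(q[:,1],97))/2).round(4),"w",np.ptp(np.percentile(q[:,1],[3,97])).round(4),"top z",np.median(q[:,2]).round(4))
    print("max x",np.percentile(P[:,0],99.7))
for r in arm.tip_of("wrist","lane_1"): 
    u,v=r["uv"]; print("lane",round(r["p"],2),u,v,ray(f,u,v,.0445).round(4),ray(f,u,v,.059).round(4))
E
python3 ins.py
```

```text
[0.41900366 0.02077487 0.06847684] 33.525 0.15378953442743598 yaw -0.1118
0.035 313 y mid -0.0009 w 0.0135 top z -0.0374
0.045 328 y mid -0.0009 w 0.0133 top z -0.0375
0.055 355 y mid -0.0007 w 0.0136 top z -0.0373
0.065 368 y mid -0.0007 w 0.0134 top z -0.0373
0.075 374 y mid -0.0007 w 0.0131 top z -0.0371
0.085 391 y mid -0.0007 w 0.013 top z -0.0372
0.095 429 y mid -0.0005 w 0.0132 top z -0.0371
0.105 453 y mid -0.0007 w 0.0135 top z -0.0371
0.115 475 y mid -0.0007 w 0.0133 top z -0.037
0.125 496 y mid -0.0005 w 0.0135 top z -0.0369
max x 0.1287260105016318
```

Run:
```python
import numpy as np,cv2
d=np.load("wf.npz");W=d["W"];c=d["color"]
yaw=-.109;ex=np.array([np.cos(yaw),np.sin(yaw)]);ey=np.array([-ex[1],ex[0]])
o=np.array([.5995,.0567])
X=(W[...,:2]-o)@ex;Y=(W[...,:2]-o)@ey;Z=W[...,2]
for x0 in np.arange(-.012,.12,.008):
  out=[]
  for l in(-.055,0,.055):
    m=(abs(X-x0)<.004)&(abs(Y-l)<.024)&(Z>.0525)&(Z<.07)
    y=Y[m]; out.append((int(m.sum()),)+tuple((np.percentile(y,[3,97])-l).round(4).tolist())+(np.median(Z[m]).round(4),) if m.sum()>5 else 0)
  print(round(x0,3),out)
m=(X>-.09)&(X<-.02)&(Z>.045)&(Z<.056)
for l in(0,.055):
    k=m&(abs(Y-l)<.02); 
    for x0 in(-.08,-.07,-.05,-.03):
        q=Y[k&(abs(X-x0)<.005)];print(l,x0,(np.percentile(q,[2,98])-l).round(4) if len(q)>5 else 0)
```

```text
-0.012 [0, 0, 0]
-0.004 [0, 0, 0]
0.004 [(186, -0.0123, 0.013, np.float64(0.0575)), (163, -0.0123, 0.013, np.float64(0.0577)), (167, -0.0126, 0.0129, np.float64(0.0576))]
0.012 [(130, -0.0108, 0.0118, np.float64(0.0554)), (151, -0.0112, 0.0116, np.float64(0.0555)), (137, -0.0112, 0.0112, np.float64(0.0554))]
0.02 [(118, -0.0105, 0.011, np.float64(0.055)), (112, -0.0112, 0.0115, np.float64(0.0549)), (121, -0.0106, 0.011, np.float64(0.0549))]
0.028 [(107, -0.0103, 0.011, np.float64(0.0549)), (121, -0.0101, 0.0113, np.float64(0.055)), (127, -0.0112, 0.0115, np.float64(0.0549))]
0.036 [(127, -0.011, 0.0113, np.float64(0.0549)), (118, -0.0101, 0.0111, np.float64(0.055)), (116, -0.0112, 0.011, np.float64(0.0551))]
0.044 [(127, -0.0106, 0.0115, np.float64(0.055)), (110, -0.0102, 0.0109, np.float64(0.0551)), (123, -0.0108, 0.0114, np.float64(0.0547))]
0.052 [(127, -0.0103, 0.0117, np.float64(0.0548)), (113, -0.0102, 0.0107, np.float64(0.0551)), (127, -0.0112, 0.011, np.float64(0.0549))]
0.06 [(130, -0.011, 0.0117, np.float64(0.0548)), (118, -0.0103, 0.0116, np.float64(0.0549)), (137, -0.0112
[... 263 characters left out ...]
33, -0.0113, 0.0112, np.float64(0.055))]
0.084 [(135, -0.011, 0.0114, np.float64(0.0549)), (135, -0.0104, 0.011, np.float64(0.055)), (137, -0.011, 0.0107, np.float64(0.055))]
0.092 [(141, -0.0106, 0.0115, np.float64(0.055)), (140, -0.0104, 0.0108, np.float64(0.0548)), (147, -0.011, 0.011, np.float64(0.055))]
0.1 [(91, -0.0103, 0.0116, np.float64(0.0547)), (89, -0.0105, 0.0106, np.float64(0.0552)), (101, -0.0114, 0.0106, np.float64(0.0549))]
0.108 [0, 0, 0]
0.116 [0, 0, 0]
0 -0.08 [-0.0058  0.0067]
0 -0.07 [-0.0059  0.0065]
0 -0.05 [-0.0061  0.0074]
0 -0.03 [-0.0062  0.007 ]
0.055 -0.08 [-0.0062  0.0064]
0.055 -0.07 [-0.0064  0.0074]
0.055 -0.05 [-0.0067  0.0074]
0.055 -0.03 [-0.0067  0.0074]
```

Lane geometry is confirmed (mouth frame yaw −0.109, lanes symmetric within 0.5 mm). Computing the insertion.

```bash
cat > ip.py <<'E'
from h import *
import sys
lane,ty,topz,Xs=float(sys.argv[1]),float(sys.argv[2]),float(sys.argv[3]),[float(v) for v in sys.argv[4:]]
yaw=-.109;ex=np.array([np.cos(yaw),np.sin(yaw)]);ey=np.array([-ex[1],ex[0]]);o=np.array([.5995,.0567])
s=arm.state();p=s["position"];R=s["eef_rot"]
print("now X,Y",((p[:2]-o)@ex).round(4),((p[:2]-o)@ey).round(4))
import h; h.G=0
for X in Xs:
    w=o+X*ex+(lane+.0003+ty)*ey
    plan([(w[0],w[1],.051+topz,-np.pi/2+yaw)])
E
python3 ip.py -.055 -.0007 -.0372 -.172 -.142 -.100 -.060 -.025
```

```text
now X,Y -0.1755 -0.055
[0.35, 0.04, 5.47, -0.08, 0.02, -0.14]
[3.35, 0.04, 5.47, -0.08, 0.02, -0.14]
[7.55, 0.03, 5.47, -0.08, 0.02, -0.14]
[11.55, 0.02, 5.47, -0.08, 0.02, -0.14]
[15.05, 0.01, 5.47, -0.08, 0.02, -0.14]
```

Call:
{"fn": "arm_command", "kwargs": {"moves": [[0, 0, 3, 0, 0, -0.2, 0], [0, 0, 5.5, 0, 0, -0.2, 0], [0, 0, 5.5, 0, 0, -0.2, 0], [0, 0, 5.5, 0, 0, -0.2, 0], [1.5, 0, 5.5, 0, 0, -0.2, 0], [3, 0, 5.5, 0, 0, -0.2, 0], [4, 0, 5.5, 0, 0, -0.2, 0], [5, 0, 5.5, 0, 0, -0.2, 0], [5, 0, 5.5, 0, 0, -0.2, 0]]}}

```text
time_s: 34.75
position: [0.4694, 0.0167, 0.0136]
eef_rot: [[0.994, -0.105, 0.0], [-0.105, -0.994, 0.001], [0.0, -0.001, -1.0]]
wrist_force: [0.7, 0.7, -0.6]
grip_width: 0.153
grip_force: 30.0
```

```bash
python3 ins.py; python3 ip.py -.055 -.0007 -.0372 -.060 -.025
```

```text
[0.4693851  0.01667782 0.01363185] 34.75 0.1529764114473268 yaw -0.1056
0.035 315 y mid -0.0009 w 0.0135 top z -0.0375
0.045 331 y mid -0.0009 w 0.0133 top z -0.0375
0.055 352 y mid -0.0006 w 0.0136 top z -0.0373
0.065 373 y mid -0.0007 w 0.0134 top z -0.0373
0.075 379 y mid -0.0006 w 0.0132 top z -0.0373
0.085 399 y mid -0.0004 w 0.0135 top z -0.0373
0.095 419 y mid -0.0004 w 0.0132 top z -0.0373
0.105 440 y mid -0.0004 w 0.0131 top z -0.0372
0.115 470 y mid -0.0002 w 0.0133 top z -0.0371
0.125 780 y mid -0.0001 w 0.0225 top z -0.0371
0.135 49 y mid 0.0012 w 0.0206 top z -0.0205
max x 0.13242790353600745
lane 0.89 53.6 10.0 [0.6066 0.1101 0.0445] [0.6006 0.101  0.059 ]
lane 0.81 153.5 15.4 [0.5986 0.0585 0.0445] [0.5933 0.054  0.059 ]
lane 0.61 264.1 11.3 [5.943e-01 3.000e-04 4.450e-02] [0.5894 0.0012 0.059 ]
now X,Y -0.126 -0.0539
[6.6, 0.18, -0.06, -0.09, 0.05, 0.2]
[10.1, 0.19, -0.06, -0.09, 0.05, 0.2]
```

Tip is inside with no force. Pushing on.

Call:
{"fn": "arm_command", "kwargs": {"moves": [[1.5, 0.1, 0, 0, 0, 0.2, 0], [3, 0.15, 0, 0, 0, 0.2, 0], [4.5, 0.15, 0, 0, 0, 0.2, 0], [6, 0.15, 0, 0, 0, 0.2, 0], [7.5, 0.15, 0, 0, 0, 0.2, 0], [9, 0.15, 0, 0, 0, 0.2, 0], [9.6, 0.15, 0, 0, 0, 0.2, 0], [9.6, 0.15, 0, 0, 0, 0.2, 0]]}}

```text
time_s: 35.85
position: [0.5643, 0.0051, 0.0133]
eef_rot: [[0.994, -0.109, -0.0], [-0.109, -0.994, 0.002], [-0.0, -0.002, -1.0]]
wrist_force: [-0.7, -0.1, -0.6]
grip_width: 0.158
grip_force: 30.0
```

Call:
{"fn": "arm_command", "kwargs": {"moves": [[0.3, 0, 0, 0, 0, 0, 0], [0.6, 0, 0, 0, 0, 0, 0], [0.8, 0, 0, 0, 0, 0, 0], [0.8, 0, 0, 0, 0, 0, 0]]}}

```text
time_s: 36.35
position: [0.5692, 0.0048, 0.0123]
eef_rot: [[0.994, -0.109, -0.006], [-0.109, -0.994, 0.002], [-0.006, -0.002, -1.0]]
wrist_force: [-6.4, 1.2, 0.6]
grip_width: 0.156
grip_force: 30.0
```

Call:
{"fn": "arm_command", "kwargs": {"moves": [[0.3, 0, 0, 0, 0, 0, 0], [0.3, 0, 0, 0, 0, 0, 0], [0, 0, 0, 0, 0, 0, 0], [0, 0, 0, 0, 0, 0, 2.4], [0, 0, 0, 0, 0, 0, 2.4], [0, 0, 0, 0, 0, 0, 2.4], [0, 0, -5, 0, 0, 0, 2.4], [0, 0, -11, 0, 0, 0, 3], [0, 0, -11, 0, 0, 0, 3]]}}

```text
time_s: 37.48
position: [0.5769, 0.0036, 0.1303]
eef_rot: [[0.994, -0.109, 0.012], [-0.109, -0.994, -0.0], [0.012, -0.001, -1.0]]
wrist_force: [0.3, 0.0, 1.0]
grip_width: 0.338
grip_force: 0.0
```

```bash
cat > chk.py <<'E'
from h import *
yaw=-.109;ex=np.array([np.cos(yaw),np.sin(yaw)]);ey=np.array([-ex[1],ex[0]]);o=np.array([.5995,.0567])
f=grab("wrist");W=cloud(f)
X=(W[...,:2]-o)@ex;Y=(W[...,:2]-o)@ey;Z=W[...,2]
for l in(-.055,0):
    m=(abs(Y-l)<.012)&(X>-.12)&(X<-.004)&(Z>.045)&(Z<.056); m[212:]=False
    if m.sum()>50: print(l,m.sum(),"X",np.percentile(X[m],[.5,99]).round(4),"Y",np.percentile(Y[m],[3,97]).round(4),"Z",np.median(Z[m]).round(4))
    m=(abs(Y-l)<.0025)&(X>.113)&(X<.129)
    if m.sum()>5: print("gap",l,m.sum(),[(a.round(3),np.median(Z[m&(abs(X-a)<.001)]).round(4)) for a in np.arange(.114,.13,.002)])
print(arm.state()["position"],X[0,256].round(3))
E
python3 chk.py
```

```text
-0.055 429 X [-0.039  -0.0048] Y [-0.06   -0.0473] Z 0.0499
gap -0.055 116 [(np.float64(0.114), np.float64(0.0499)), (np.float64(0.116), np.float64(0.0498)), (np.float64(0.118), np.float64(0.0499)), (np.float64(0.12), np.float64(0.0502)), (np.float64(0.122), np.float64(0.05)), (np.float64(0.124), np.float64(0.0501)), (np.float64(0.126), np.float64(0.0499)), (np.float64(0.128), np.float64(0.0496))]
gap 0 83 [(np.float64(0.114), np.float64(0.0361)), (np.float64(0.116), np.float64(0.0366)), (np.float64(0.118), np.float64(0.0362)), (np.float64(0.12), np.float64(0.036)), (np.float64(0.122), np.float64(0.0359)), (np.float64(0.124), np.float64(0.0362)), (np.float64(0.126), np.float64(0.0363)), (np.float64(0.128), np.float64(0.0366))]
[0.57468806 0.00379741 0.12698531] 0.153
```

Red is home: the stick top shows right across the gap, up to the stop. Now yellow.

Run:
```python
from h import *
plan([(.3894,-.2067,.17,-np.pi/2+.0243)])
```

```text
[-16.13, 22.94, 0.06, -0.05, -0.39, -7.64]
```

Call:
{"fn": "arm_command", "kwargs": {"moves": [[-5, 5, -2, 0, -0.3, -3, 3], [-16.1, 23, 0, 0, -0.3, -7.6, 3], [-16.1, 23, 0, 0, -0.3, -7.6, 3], [-16.1, 23, 0, 0, -0.3, -7.6, 3], [-16.1, 23, 0, 0, -0.3, -7.6, 3], [-16.1, 23, 0, 0, -0.3, -7.6, 3], [-16.1, 23, 0, 0, -0.3, -7.6, 3], [-16.1, 23, 0, 0, -0.3, -7.6, 3], [-16.1, 23, 0, 0, -0.3, -7.6, 3]]}}

```text
time_s: 38.65
position: [0.3874, -0.2062, 0.1231]
eef_rot: [[1.0, 0.025, -0.005], [0.025, -1.0, 0.002], [-0.005, -0.002, -1.0]]
wrist_force: [0.6, 0.3, -0.9]
grip_width: 0.348
grip_force: 0.0
```

```bash
python3 sk.py
```

```text
[ 0.38739468 -0.20617059  0.12307578] 38.65
[ 252   29   14  183 2336] z 0.014 yaw 0.0219 tip [ 0.5449 -0.2028] grasp [ 0.39   -0.2062] width [-0.0066  0.0064]
[0.32, 0.03, 10.81, -0.11, 0.31, 0.19]
[0.34, 0.03, 14.96, -0.11, 0.31, 0.19]
```

Call:
{"fn": "arm_command", "kwargs": {"moves": [[0.3, 0, 6, 0, 0.3, 0.2, 3], [0.3, 0, 11, 0, 0.3, 0.2, 3], [0.3, 0, 13.5, 0, 0.3, 0.2, 3], [0.3, 0, 14.9, 0, 0.3, 0.2, 3], [0.3, 0, 14.9, 0, 0.3, 0.2, 3], [0.3, 0, 14.9, 0, 0.3, 0.2, 0], [0.3, 0, 14.9, 0, 0.3, 0.2, 0], [0.3, 0, 14.9, 0, 0.3, 0.2, 0], [0.3, 0, 14.9, 0, 0.3, 0.2, 0], [0.3, 0, 14.9, 0, 0.3, 0.2, 0], [0.3, 0, 12, 0, 0.3, 0.2, 0], [0.3, 0, 8, 0, 0.3, 0.2, 0], [0.3, 0, 5.5, 0, 0.3, 0.2, 0], [0.3, 0, 5.5, 0, 0.3, 0.2, 0], [0.3, 0, 5.5, 0, 0.3, 0.2, 0]]}}

```text
time_s: 40.58
position: [0.3889, -0.2063, 0.0671]
eef_rot: [[1.0, 0.02, -0.001], [0.02, -1.0, 0.003], [-0.001, -0.003, -1.0]]
wrist_force: [0.2, 0.2, -0.0]
grip_width: 0.155
grip_force: 30.0
```

```bash
python3 ins.py;  python3 ip.py 0 -.0007 -.0372 -.177
```

```text
[ 0.38888589 -0.20626364  0.06712993] 40.575 0.1553625249703521 yaw 0.0201
0.035 325 y mid -0.0009 w 0.0134 top z -0.0385
0.045 333 y mid -0.0008 w 0.0132 top z -0.0385
0.055 351 y mid -0.001 w 0.0133 top z -0.0385
0.065 373 y mid -0.0011 w 0.0133 top z -0.0384
0.075 387 y mid -0.0009 w 0.0136 top z -0.0384
0.085 402 y mid -0.0008 w 0.0133 top z -0.0384
0.095 443 y mid -0.001 w 0.0135 top z -0.0384
0.105 457 y mid -0.0011 w 0.0134 top z -0.0383
0.115 470 y mid -0.0011 w 0.0131 top z -0.0383
0.125 498 y mid -0.0009 w 0.0134 top z -0.0382
max x 0.12850807220129384
now X,Y -0.1812 -0.2841
[4.08, -28.06, 5.38, -0.2, 0.14, 7.39]
```

Call:
{"fn": "arm_command", "kwargs": {"moves": [[4.1, -28, 0, 0, 0, 7.4, 0], [4.1, -28, 0, 0, 0, 7.4, 0], [4.1, -28, 0, 0, 0, 7.4, 0], [4.1, -28, 0, 0, 0, 7.4, 0], [4.1, -28, 0, 0, 0, 7.4, 0], [4.1, -28, 0, 0, 0, 7.4, 0], [4.1, -28, 0, 0, 0, 7.4, 0], [4.1, -28, 0, 0, 0, 7.4, 0], [4.1, -28, 0, 0, 0, 7.4, 0]]}}

```text
time_s: 41.8
position: [0.4249, 0.073, 0.0686]
eef_rot: [[0.994, -0.111, -0.0], [-0.111, -0.994, 0.002], [-0.001, -0.002, -1.0]]
wrist_force: [-0.0, 0.3, 0.4]
grip_width: 0.154
grip_force: 30.0
```

```bash
python3 ins.py|tail -4;  python3 ip.py 0 -.001 -.0384 -.174 -.126
```

```text
0.105 456 y mid -0.0012 w 0.0134 top z -0.0384
0.115 477 y mid -0.0012 w 0.0131 top z -0.0383
0.125 479 y mid -0.001 w 0.0134 top z -0.0383
max x 0.1282976777197002
now X,Y -0.1753 -0.0025
[0.13, -0.17, 5.61, -0.1, 0.01, -0.09]
[4.93, -0.18, 5.61, -0.1, 0.01, -0.09]
```

Call:
{"fn": "arm_command", "kwargs": {"moves": [[0, -0.2, 3, 0, 0, -0.1, 0], [0, -0.2, 5.6, 0, 0, -0.1, 0], [0, -0.2, 5.6, 0, 0, -0.1, 0], [0, -0.2, 5.6, 0, 0, -0.1, 0], [1.5, -0.2, 5.6, 0, 0, -0.1, 0], [3, -0.2, 5.6, 0, 0, -0.1, 0], [4, -0.2, 5.6, 0, 0, -0.1, 0], [5, -0.2, 5.6, 0, 0, -0.1, 0], [5, -0.2, 5.6, 0, 0, -0.1, 0]]}}

```text
time_s: 43.02
position: [0.4756, 0.0705, 0.0127]
eef_rot: [[0.994, -0.107, 0.0], [-0.107, -0.994, 0.002], [-0.0, -0.002, -1.0]]
wrist_force: [0.1, 0.4, -0.7]
grip_width: 0.153
grip_force: 30.0
```

```bash
python3 ins.py|head -9; python3 ip.py 0 -.001 -.0384 -.030 -.025
```

```text
[0.4755981  0.07053041 0.01267516] 43.025 0.1532070522362498 yaw -0.1075
0.035 327 y mid -0.0009 w 0.0134 top z -0.0386
0.045 335 y mid -0.0009 w 0.0132 top z -0.0386
0.055 367 y mid -0.001 w 0.013 top z -0.0385
0.065 375 y mid -0.0012 w 0.0133 top z -0.0384
0.075 390 y mid -0.0009 w 0.0136 top z -0.0385
0.085 415 y mid -0.001 w 0.0133 top z -0.0384
0.095 430 y mid -0.001 w 0.0132 top z -0.0383
0.105 459 y mid -0.0012 w 0.0134 top z -0.0383
now X,Y -0.1259 0.0003
[9.59, 0.11, -0.04, -0.1, 0.07, 0.09]
[10.09, 0.11, -0.04, -0.1, 0.07, 0.09]
```

Call:
{"fn": "arm_command", "kwargs": {"moves": [[1.5, 0.1, 0, 0, 0, 0.1, 0], [3, 0.1, 0, 0, 0, 0.1, 0], [4.5, 0.1, 0, 0, 0, 0.1, 0], [6, 0.1, 0, 0, 0, 0.1, 0], [7.5, 0.1, 0, 0, 0, 0.1, 0], [9, 0.1, 0, 0, 0, 0.1, 0], [9.6, 0.1, 0, 0, 0, 0.1, 0], [10.1, 0.1, 0, 0, 0, 0.1, 0], [10.4, 0.1, 0, 0, 0, 0.1, 0], [10.4, 0.1, 0, 0, 0, 0.1, 0]]}}

```text
time_s: 44.38
position: [0.5743, 0.0589, 0.0111]
eef_rot: [[0.994, -0.109, -0.008], [-0.109, -0.994, 0.002], [-0.008, -0.001, -1.0]]
wrist_force: [-9.1, 0.6, 2.1]
grip_width: 0.156
grip_force: 30.0
```

Contact with the stop (9 N axial) at X ≈ −25 mm, as expected. Release and check.

Call:
{"fn": "arm_command", "kwargs": {"moves": [[0.3, 0, 0, 0, 0, 0, 0], [0.3, 0, 0, 0, 0, 0, 0], [0, 0, 0, 0, 0, 0, 0], [0, 0, 0, 0, 0, 0, 2.4], [0, 0, 0, 0, 0, 0, 2.4], [0, 0, 0, 0, 0, 0, 2.4], [0, 0, -5, 0, 0, 0, 2.4], [0, 0, -11, 0, 0, 0, 3], [0, 0, -11, 0, 0, 0, 3], [-10, 0, -16, 0, 0, 0, 3], [-10, 0, -16, 0, 0, 0, 3], [-10, 0, -16, 0, 0, 0, 3]]}}

```text
time_s: 45.88
position: [0.4779, 0.0695, 0.1738]
eef_rot: [[0.994, -0.108, 0.002], [-0.108, -0.994, 0.002], [0.002, -0.002, -1.0]]
wrist_force: [1.3, 0.6, 0.1]
grip_width: 0.346
grip_force: 0.0
```

```bash
sed -i 's/X\[0,256\]/X[0,256]/' chk.py; python3 chk.py
python3 - <<'E'
from h import *
f=grab("scene"); t=grab("top")
save("end.png",np.hstack([cv2.resize(f["color"][100:384,120:460],(440,368)),cv2.resize(t["color"][100:310,100:410],(360,368))]))
E
```

```text
-0.055 919 X [-0.0794 -0.0048] Y [-0.0604 -0.0468] Z 0.05
0 876 X [-0.0794 -0.0048] Y [-0.0063  0.0071] Z 0.05
[0.47879869 0.06920132 0.17314908] 0.068
```

View pics/end.png

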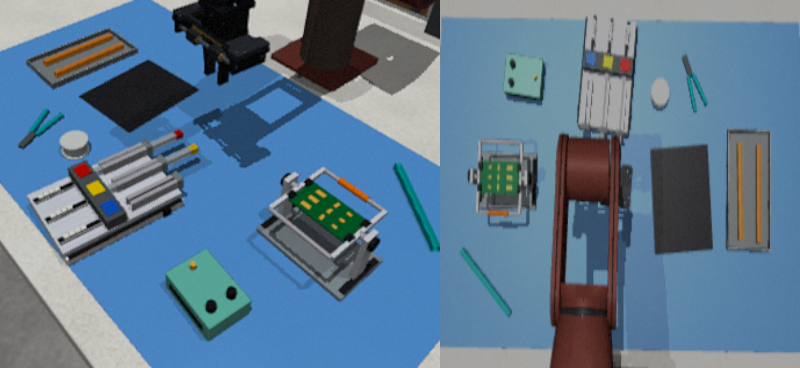

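The final view shows both empties flat in the tray and the red and yellow sticks home, each 79.4 mm out of its mouth. The board lies with its gold pads up and the sleeve on the near side. The bystanders and the decoy tube are untouched. Handing in.

```bash
python3 -c "
from cell import arm
print(arm.hand_in())"
```

```text
the job is handed in; nothing more can be done
None
```

I handed the job in at about 46 s: the board is turned bare side up and level, both empties lie flat in the tray, and the red and yellow sticks are home in their lanes (no blue stick was present); no verdict was returned.

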